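Unstack the display set and lay it out

ROBOT

A 6-joint arm with a two-finger parallel gripper is mounted at the origin on a cart in front of the work surface, level with it; the furniture and walls round the work are solid. World frame = base frame: x ahead of the robot, y to its left, z up, the work surface at z = 0. Lengths are in mm, angles in rad, forces in N, time in s.
With the tool pointing down it reaches from about 300 to 1000 mm from the base axis. Payload 5.1 kg.
Tool frame: the origin (TCP) lies midway between the tips of the shut fingers; the grasp point (between the pads) lies 19 mm behind it (arm.grip_point_offset is the distance from the TCP to the grasp point, in mm); z points along the fingers, x is the direction in which the jaws open and shut, and the axes are right-handed (so a half turn about z gives the same grasp; the last joint's range is limited). The gripper opens to 95 mm and grips with 3 to 60 N. Pads are 20 mm wide; open, the fingers measure 119 mm over their backs; the gripper's body (75 mm by 180 mm) begins 59 mm behind the grasp point.
Start: joints at [1.051, 0.124, 1.65, -0, 1.367, -0.083], TCP at [274.996, 588.95, 214.656] pointing down, gripper open.
Joint ranges: [-2.61, 2.61], [-1.02, 2.33], [0.03, 2.71], [-1.35, 4.49], [0.32, 2.68], [-2.91, 2.91]. Speed limits (rad/s): [2.57, 2.57, 3.14, 3.14, 3.14, 3.14].

INTERFACE

Orientations are given as a unit quaternion [w, x, y, z].
In Python, from cell import arm, read_camera gives the robot as it stands. The module is installed in compiled form; this text tells all that it offers.
- The arm moves only by the tool arm_command, never from a script. Its argument "plan" is text: rows parted by semicolons, each of 5 numbers parted by spaces: the closure, from -1 (fully open) to 1 (shut), then the shift along the tool's x, y, z in cm, then the turn about the tool's z in rad. A call has exactly 8 rows; each row is the pose to reach, as a shift and turn from the pose commanded when the call began, along the tool's axes at that moment; what a row does not reach only later rows make up. A row lasts 1/10 s, in which the tool goes at most 50 mm and 8.59 degrees, less where a joint would pass 70% of its speed; a pose out of reach is approached as far as the arm can. A call with a gripper value outside its range is refused whole. The fingers move at their own pace and stop on an object; "squeeze" is the grip in N (left out, the last holds). Time passes only in rows, so rows that repeat a pose let the fingers close, or fill a call up. It gives the time, the measured TCP pose, the force and the opening at its end, in the units of the state.
- arm.observe(): the state, without advancing time (a new reading comes with each control period).
- read_camera(name): name is "scene" or "side" or "wrist"; returns a dict with "frame" (400x640x3 uint8, red, green, blue), "fx", "fy", "cx", "cy" (pixels), "R" (3x3) and "t" (3): a world point X has camera coordinates R X + t. Camera axes: x right, y down, z forward; pixel columns grow to the right and rows downward; lengths in mm; the calibration is good to about 2 mm. The wrist camera is an equidistant fisheye: a pixel r from the principal point sees the ray r / f radians off the axis. A picture is of the moment at which its call begins. There is no depth.
- arm.sign_off(): hands the job in, once; it reports no verdict.
The state is a dict: "time_s": time; "joint_pos": joint angles; "dq": joint speeds; "joint_efforts": joint torques, N m; "eef_pos": TCP position; "tool_rot": TCP orientation; "ft_force": force on the tool from outside, world axes, zero at the start; "moment": the same for the moment, N m; "width": finger opening in mm.
Only numpy, scipy, OpenCV 4.12 (cv2) and the standard library are available. Lean on these libraries where they do the work, as an engineer would, in place of code of your own. Each camera call takes 0.05 s, during which the arm holds its last target.

TASK

Take the pile on the dresser apart and lay the display out: set the tealight in the middle of the square slate tile, the salve tin in the middle of the round cork coaster, both upright, and lay both L-shaped boards in the wooden tray, turned so that they interlock and each lies flat on the tray's floor. Let go of everything and leave the stick of sealing wax where it lies.

Things in the scene. Friction and masses are not known exactly. Their poses are not given: they have to be found in the camera images.
- tealight_centre (a point): Tealight candle in a metal cup, 40 mm across, cup 17 mm tall (the wick stands 4 mm higher), standing on the end of one arm of the upper board at the start. The point is its centre, 8.5 mm above its underside; z up along its axis. Grasp round the body.
- tin_centre (a point): Round salve tin with a green lid, 53 mm across, 22 mm tall, standing on the end of the other arm of the upper board at the start. The point is its centre, 11 mm above its underside; z up along its axis. Grasp round the body.
- board_up_grip (a point): Upper L board, light wood, 0.11 kg: 110 mm square, 14 mm thick, lacking the 55 mm quarter at +x +y; elbow at -x -y. Point: centre of its grip bar, (-18,-18) mm from the square's middle, 28 mm over the underside; axes along the edges, z up. Bar 36 long, 14 thick, 28 tall, lies along (1,1): pinch it across. At first the tin stands on its -x +y quarter, the tealight on its +x -y quarter.
- board_low_grip (a point): Lower L board, same shape, point and axes as the upper one. At first it lies on the dresser under the upper board, turned half a turn to it, so its elbow and bar show in the upper board's missing quarter. Fingers that close on tin or tealight along the boards' (1,1) line clear both bars.
- tray_floor (a point): Low wooden tray, fixed. Point: middle of its inner floor, 5 mm over the dresser; inside 128 mm along x, 183 mm along y; walls 8 mm thick, 10 mm high inside. The two boards, half a turn apart with their elbows in diagonally opposite corners, interlock to 110 x 165 mm: 6 mm for each gap (wall, between boards, wall) if evenly spread. Either board may take either corner.
- tile_top (a point): Square dark grey slate tile, 72 x 72 x 6 mm, fixed flat on the dresser. The point is the middle of its upper face; x and y along its edges, z up.
- coaster_top (a point): Round cork coaster, 80 mm across, 6 mm thick, fixed flat on the dresser. The point is the middle of its upper face, z up.
- wax_centre (a point): Red stick of sealing wax, 97 x 10 x 10 mm, lying loose between the tile and the coaster; long along its y. The point is its centre, 5 mm above the dresser. To be left alone.
Mind the look-alikes: they are no part of the job. Of the things shaped like the part that bears coaster_top, the cork one is meant.

How it is judged:
By the outcome, as a careful person would: the job done as asked, in the order asked, and still so for the second after the job is handed in, with the robot touching nothing.
It also fails if it takes over 120 s, if anything falls off the work surface, if the arm or the gripper's body presses on something with over 40 N, if the wrist force passes 120 N, or if a joint passes its speed limit or range.

## Working session

There is one attempt and no reset: what is moved stays moved. The work goes in short steps, Python scripts to look and compute and a tool call to move; the robot and the scene stay as the last step left them, time stands still between calls to the robot, and variables do not carry over. Pictures are saved under pics/ and viewed, and the job is handed in when it is done.

Besides the shell and the picture viewer there is one more tool, called after "Emit:" as name(argument=value, ...), one argument or row to a line, values as JSON. arm_command: Moves the arm, as the interface text tells. Its arguments: {"type":"object","properties":{"plan":{"type":"string"},"squeeze":{"type":"number"}},"required":["plan"]}

```bash
mkdir -p pics; cat > h.py <<'E'
import numpy as np, cv2
from cell import arm, read_camera
def save(n,f,crop=None,s=1):
    im=cv2.cvtColor(f,cv2.COLOR_RGB2BGR)
    if crop: a,b,c,d=crop; im=im[b:d,a:c]
    if s!=1: im=cv2.resize(im,None,fx=s,fy=s,interpolation=cv2.INTER_CUBIC)
    cv2.imwrite('pics/'+n+'.png',im)
def ray(c,u,v,fish=False):
    x=(u-c['cx'])/c['fx'];y=(v-c['cy'])/c['fy']
    if fish:
        r=np.hypot(x,y); d=np.array([np.sin(r)*x/max(r,1e-9),np.sin(r)*y/max(r,1e-9),np.cos(r)])
    else: d=np.array([x,y,1.])
    R=np.array(c['R']);t=np.array(c['t'])
    return -R.T@t, R.T@d
def onz(c,u,v,z,fish=False):
    o,d=ray(c,u,v,fish); return o+d*(z-o[2])/d[2]
def proj(c,X,fish=False):
    p=np.array(c['R'])@np.array(X,float)+np.array(c['t'])
    if fish:
        r=np.hypot(p[0],p[1]);th=np.arctan2(r,p[2]);return np.array([c['cx']+c['fx']*th*p[0]/r,c['cy']+c['fy']*th*p[1]/r])
    return np.array([c['cx']+c['fx']*p[0]/p[2],c['cy']+c['fy']*p[1]/p[2]])
E
python3 - <<'E'
from h import *
for n in ['scene','side','wrist']:
    c=read_camera(n);save(n+'0',c['frame']);print(n,c['fx'],c['cx'],c['cy'],-np.array(c['R']).T@np.array(c['t']),np.array(c['R'])[2])
s=arm.observe();print(s,arm.grip_point_offset)
E
```

```text
scene 420.04466764733564 316.7761551198047 198.33441230215112 [  44.56805727 -632.38418994  850.71255357] [ 0.4196682   0.56651413 -0.70918287]
side 520.2585809891393 323.3984614202741 188.1217521708704 [  46.25200403 -592.27495507  982.33359999] [ 0.40767268  0.50088742 -0.76348856]
wrist 309.70691628693146 321.199823446646 195.54008784444054 [199.14713861 625.37838104 383.36551791] [ 0.26616308 -0.12596139 -0.95566257]
{'time_s': 0.15, 'joint_pos': array([ 1.05139119e+00,  1.24381989e-01,  1.65130942e+00, -9.02437450e-06,
        1.36749956e+00, -8.26203253e-02]), 'dq': array([ 0.00127911, -0.00153053, -0.00343572,  0.00107914, -0.00272096,
        0.00046309]), 'joint_efforts': array([ 2.36971327e-04, -4.18192470e+01, -3.60471976e+01,  7.74656329e-02,
        4.68454650e-02, -9.35156345e-05]), 'eef_pos': array([274.77104483, 588.54042977, 213.682229  ]), 'tool_rot': array([ 3.76050573e-04,  8.43512227e-01,  5.37109378e-01, -7.05167803e-04]), 'ft_force': array([-0.07230587, -0.04659084, -0.12408682]), 'moment': array([-0.00091784, -0.05672177, -0.00974471]), 'width': 94.89757870077213} 18.8
```

View pics/scene0.png

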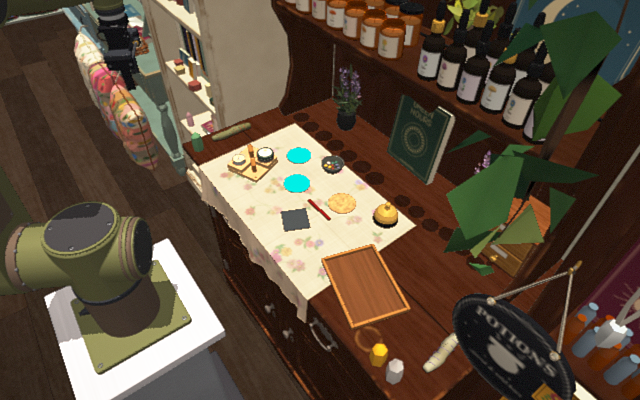

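View pics/side0.png

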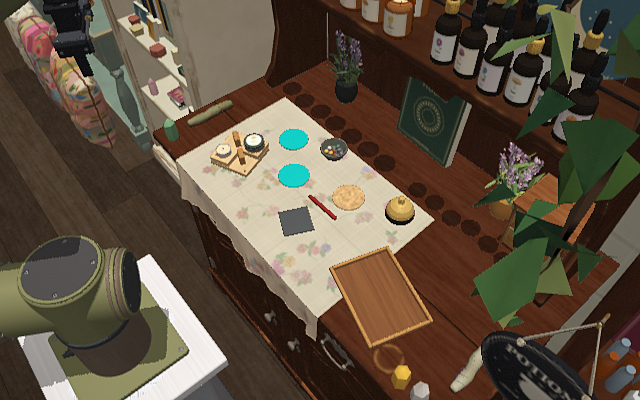

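View pics/wrist0.png

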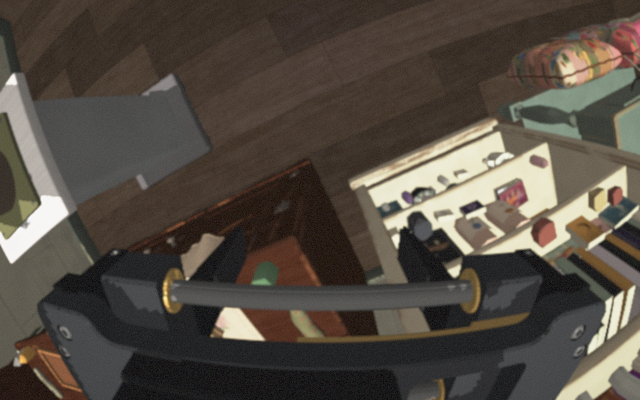

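The side view shows the pile at about (238,152), the slate tile at (296,221), the cork disc at (348,197) with wax at (322,207), and the tray at (380,297). Round look-alikes are cyan discs at (294,139) and (293,176). I choose the cork one; next I check close crops.

```bash
python3 - <<'E'
from h import *
c=read_camera('side');save('s1',c['frame'],(200,120,300,185),8)
save('s2',c['frame'],(265,165,445,355),3.1)
c=read_camera('scene');save('c1',c['frame'],(215,135,315,200),8)
E
```

```text
(no output)
```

View pics/s1.png

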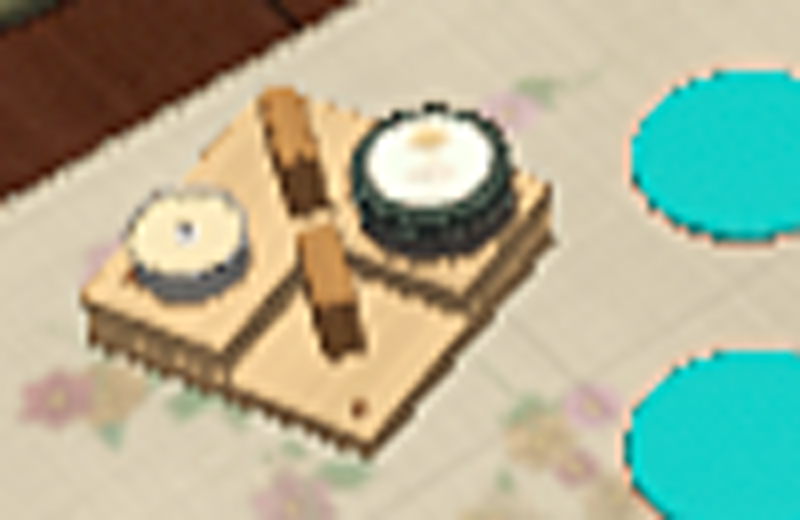

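View pics/s2.png

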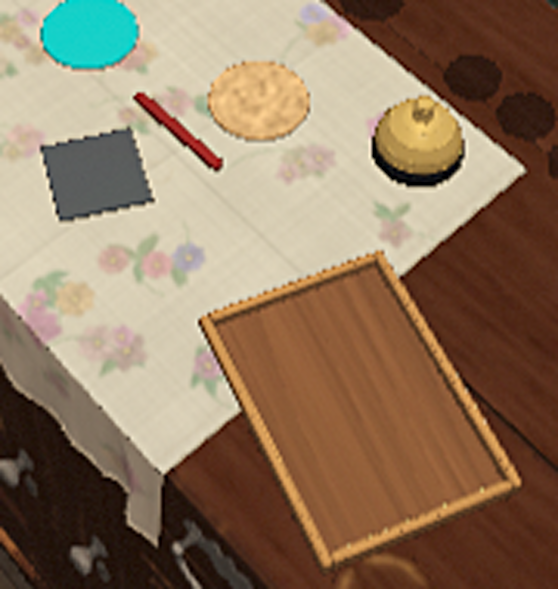

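View pics/c1.png

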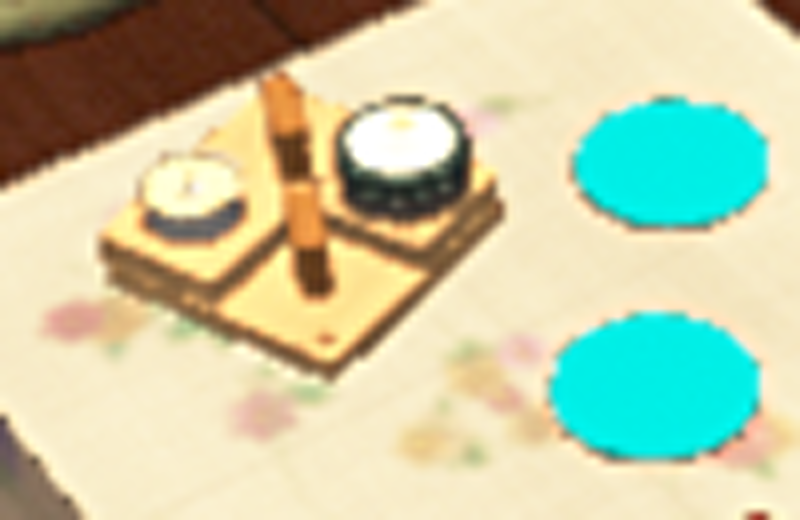

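The crops confirm it. In side pixels, the green-sided tin is at (254,142), the tealight at (223,150), the upper bar at about (237,139) and the lower bar at (241,157). The cork disc is at (348,197) and the tile at (296,221). Now I measure them.

```bash
cat > m1.py <<'E'
from h import *
S={'side':dict(up=[(83,300),(228,358),(306,258),(470,308),(551,188),(270,88)],low=[(370,442)],tinbase=None),
}
cs=read_camera('side');cc=read_camera('scene')
def up(p,o,s=8): return (p[0]+.5)/s-.5+o[0],(p[1]+.5)/s-.5+o[1]
for nm,c,o,pts in [('side',cs,(200,120),dict(tl=(83,297,28),inn1=(228,355,28),inr=(470,305,28),r=(552,186,28),lowc=(370,445,14),tealtop=(187,232,45),tintop=(432,158,50))),
                 ('scene',cc,(215,135),dict(tl=(100,240,28),inn1=(210,300,28),inr=(425,262,28),r=(497,180,28),lowc=(332,365,14),tealtop=(190,188,45),tintop=(404,138,50)))]:
    for k,(a,b,z) in pts.items():
        print(nm,k,onz(c,*up((a,b),o),z).round(1))
def comp(c,mask):
    n,l,st,ce=cv2.connectedComponentsWithStats(mask.astype(np.uint8)); return n,l,st,ce
for nm,c in (('side',cs),('scene',cc)):
    f=c['frame'];h=cv2.cvtColor(f,cv2.COLOR_RGB2HSV)
    u0,v0=proj(c,[450,0,0])
    # tile: dark grey low sat
    g=f.astype(int)
    m=(g.max(2)<110)&(g.max(2)-g.min(2)<25)&(g.max(2)>40)
    n,l,st,ce=comp(c,m)
    guess=(296,221) if nm=='side' else (295,219)
    i=l[guess[1],guess[0]]
    cn=cv2.findContours((l==i).astype(np.uint8),0,2)[0][0]
    r=cv2.approxPolyDP(cn,5,True)[:,0]
    P=[onz(c,*p,6) for p in r];print(nm,'tile',st[i],onz(c,*ce[i],6).round(1),np.round(P,0)[:,:2].tolist())
    m=(h[...,0]<5)|(h[...,0]>174);m&=(h[...,1]>150)&(h[...,2]>80)
    n,l,st,ce=comp(c,m)
    for i in range(1,n):
        if st[i,4]>30:
            p=onz(c,*ce[i],5)
            print('red',ce[i].round(0),p.round(0),st[i,4])
E
python3 m1.py
```

```text
side tl [402.9 300.4  28. ]
side inn1 [424.3 249.4  28. ]
side inr [494.7 217.9  28. ]
side r [545.8 244.3  28. ]
side lowc [442.7 200.6  14. ]
side tealtop [436.8 287.6  45. ]
side tintop [512.5 260.2  50. ]
scene tl [397.4 297.   28. ]
scene inn1 [414.4 243.2  28. ]
scene inr [489.6 215.4  28. ]
scene r [536.8 240.1  28. ]
scene lowc [439.5 200.5  14. ]
scene tealtop [431.2 284.8  45. ]
scene tintop [508.5 258.2  50. ]
side tile [278 206  36  30 742] [453.6  13.6   6. ] [[500.0, 32.0], [438.0, 61.0], [409.0, -1.0], [470.0, -31.0]]
red [322. 207.] [529.   6.   5.] 114
scene tile [281 208  29  23 484] [449.7  12.3   6. ] [[496.0, 31.0], [434.0, 57.0], [407.0, -4.0], [466.0, -29.0]]
red [107.  85.] [ 254. 1015.    5.] 77
red [319. 209.] [525.   7.   5.] 70
```

```bash
cat >> h.py <<'E'
def pose():
    s=arm.observe();q=s['tool_rot'];from scipy.spatial.transform import Rotation as Ro
    return np.array(s['eef_pos']),Ro.from_quat([q[1],q[2],q[3],q[0]]).as_matrix(),s
def go(X,th):
    """shift (tool axes, cm) and turn to get TCP to X with jaw angle th deg (mod 180)"""
    p,R,s=pose(); th0=np.degrees(np.arctan2(R[1,0],R[0,0])); d=-(th-th0); d=(d+90)%180-90
    print('th0 %.1f'%th0,'shift cm',(R.T@(np.array(X)-p)/10).round(2),'turn',round(np.radians(d),3),'p',p.round(1),'j6',round(s['joint_pos'][5],2))
E
python3 - <<'E'
from h import *
c=read_camera('wrist');p,R,s=pose()
for z in(0,19,-100,-200): print(z,proj(c,p+R[:,2]*(-z),True))
for d in (-60,-47,47,60):print(d,proj(c,p+R[:,0]*d,True))
cs=read_camera('side');cc=read_camera('scene')
for q in [(200,322),(380,252),(520,483),(330,565)]:
    u=(q[0]+.5)/3.1-.5+265;v=(q[1]+.5)/3.1-.5+165; print(onz(cs,u,v,15).round(1))
cork=[(208,98),(309,98),(258,58),(258,139)]
for q in cork:
    u=(q[0]+.5)/3.1-.5+265;v=(q[1]+.5)/3.1-.5+165; print('cork',onz(cs,u,v,6).round(1))
go([470,271,230],66.6)
save('c2',cc['frame'],(275,175,455,335),4)
E
```

```text
0 [319.32625523 245.41291338]
19 [319.14441597 260.5543262 ]
-100 [319.92696632 196.54194785]
-200 [320.2339646  172.20193164]
-60 [224.10508039 243.8177592 ]
-47 [243.80038242 244.40842337]
47 [395.06879783 244.4367688 ]
60 [414.88806243 243.8499333 ]
[ 427.1 -139.9   15. ]
[ 563.3 -178.8   15. ]
[ 507.2 -364.9   15. ]
[ 375.7 -326.3   15. ]
cork [566.5  15.2   6. ]
cork [626.7 -35.8   6. ]
cork [623.7  20.9   6. ]
cork [569.4 -40.4   6. ]
th0 65.0 shift cm [-20.56  31.12  -1.53] turn -0.028 p [275.  588.9 214.7] j6 -0.08
```

View pics/c2.png

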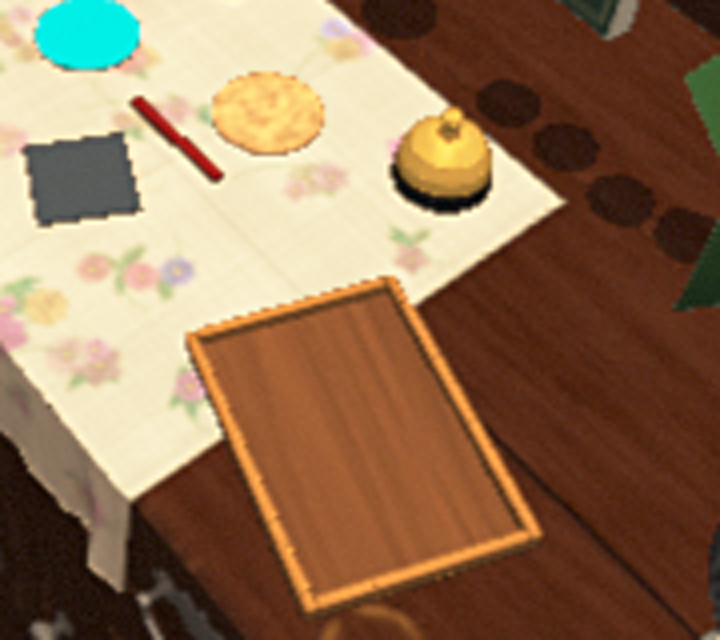

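Emit:
arm_command(
  plan="-1 -2.5 3.9 0 -0.028; -1 -5.1 7.8 0 -0.028; -1 -7.7 11.7 -0.5 -0.028; -1 -10.3 15.6 -1 -0.028; -1 -12.8 19.5 -1.5 -0.028; -1 -15.4 23.4 -1.5 -0.028; -1 -18 27.2 -1.5 -0.028; -1 -20.5 31 -1.5 -0.028",
  squeeze=15,
)

```text
time_s: 1.3
eef_pos: [469.9, 270.3, 230.1]
tool_rot: [0.0, 0.836, 0.549, 0.001]
ft_force: [0.5, 0.4, 0.2]
width: 95.1
```

```bash
python3 - <<'E'
from h import *
p,R,s=pose();print(p,s['joint_pos'][5])
c=read_camera('wrist');p,R,s=pose();print(p);save('w1',c['frame'],(170,70,470,270),2.6)
E
```

```text
[469.90093338 270.33790462 230.10697765] -0.739003648767612
[473.00086864 265.36365453 230.04129408]
```

View pics/w1.png

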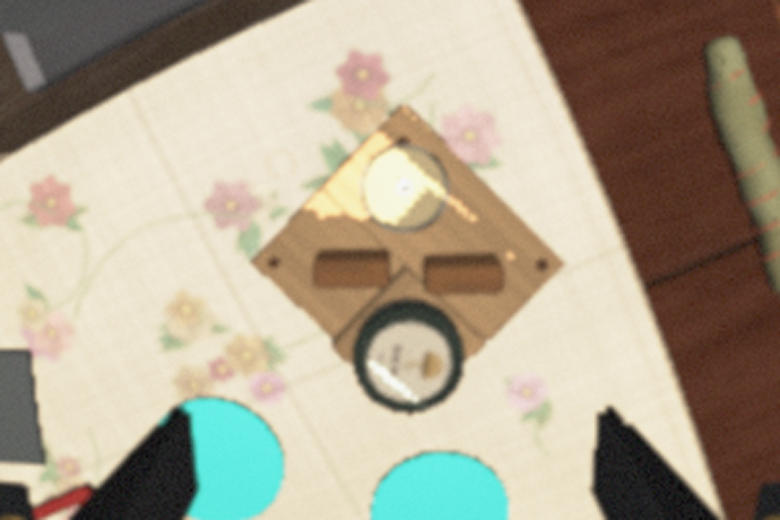

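The wrist view shows the whole pile: tealight at about (404,187) in the crop, tin at (409,355), and the bars at (352,269) and (463,273). The arm was still settling, so I remeasure when still.

```bash
python3 - <<'E'
from h import *
for i in range(3): c=read_camera('wrist');p0=pose()[0]
p,R,s=pose();print(p,p0,s['dq'].round(3));save('w2',c['frame'],(250,100,410,240),5)
print(-np.array(c['R']).T@c['t']-p)
E
```

```text
[469.51665086 271.4438209  229.76346022] [469.51665086 271.4438209  229.76346022] [ 0.042  0.002  0.     0.003  0.001 -0.   ]
[-75.82995443  33.55600526 169.92254105]
```

View pics/w2.png

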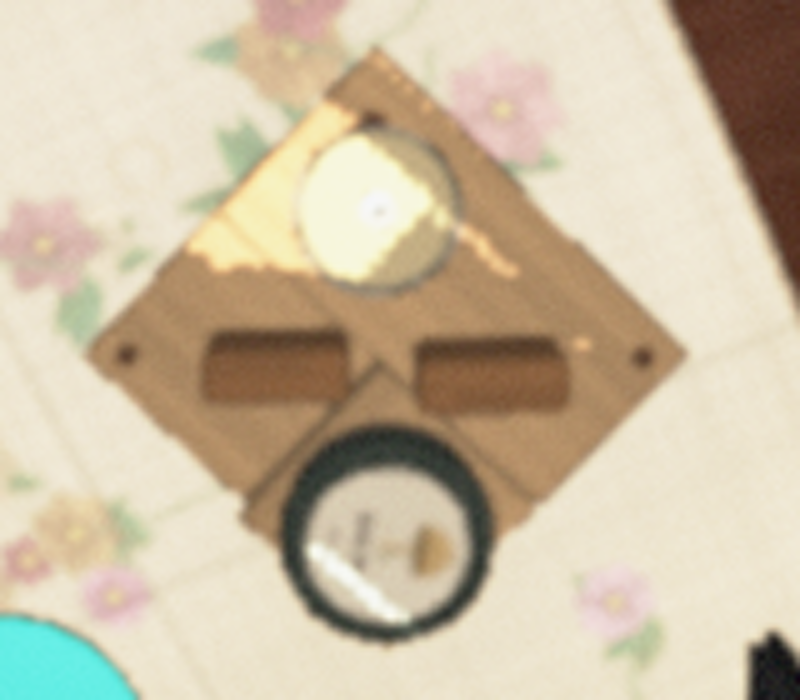

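```bash
python3 - <<'E'
from h import *
c=read_camera('wrist')
for k,(a,b,z) in dict(teal=(380,210,45),tintop1=(387,537,50),tinlabel=(388,548,50),lowcorner=(88,352,14),upcorner=(687,352,28),armend=(375,45,28),upbarR=(570,380,56),upbarL=(415,382,56),lowbarL=(203,375,42),lowbarR=(350,378,42),inner=(383,362,28),inL=(242,515,28),inR=(545,505,28)).items():
    u=(a+.5)/5-.5+250;v=(b+.5)/5-.5+100
    print(k,onz(c,u,v,z,True).round(1))
E
```

```text
teal [435.8 293.2  45. ]
tintop1 [507.7 263.9  50. ]
tinlabel [510.3 263.   50. ]
lowcorner [442.6 209.   14. ]
upcorner [500.3 349.   28. ]
armend [400.8 307.4  28. ]
upbarR [487.6 318.1  56. ]
upbarL [473.9 285.2  56. ]
lowbarL [455.4 238.9  42. ]
lowbarR [470.1 270.6  42. ]
inner [472.7 278.3  28. ]
inL [494.8 229.9  28. ]
inR [523.1 301.3  28. ]
```

```bash
python3 - <<'E'
from h import *
c=read_camera('wrist');p,R,s=pose();print(p,s['dq'].round(3)); go([435.5,291,75],66.6)
E
```

```text
[468.74620441 272.78718102 229.67130876] [ 0.018  0.001  0.001 -0.003 -0.002 -0.003]
th0 66.6 shift cm [ 0.35 -3.77 15.47] turn 0.0 p [468.7 272.8 229.7] j6 -0.74
```

Emit:
arm_command(
  plan="-1 0.1 -1 4 0; -1 0.2 -2 8 0; -1 0.3 -3 12 0; -1 0.3 -3.7 15.5 0; -1 0.3 -3.7 15.5 0; -1 0.3 -3.7 15.5 0; -1 0.3 -3.7 15.5 0; -1 0.3 -3.7 15.5 0",
)

```text
time_s: 2.4
eef_pos: [438.3, 290.6, 77.5]
tool_rot: [0.0, 0.836, 0.549, 0.002]
ft_force: [0.7, -0.4, 0.2]
width: 94.9
```

```bash
python3 - <<'E'
from h import *
c=read_camera('wrist');p,R,s=pose();print(p,s['dq'].round(3));save('w3',c['frame'],(200,150,440,300),3.3)
print(proj(c,[p[0],p[1],45],True),proj(c,p,True))
E
```

```text
[438.12498658 290.37064062  77.17738275] [-0.004  0.002  0.011 -0.    -0.003 -0.   ]
[318.84910397 224.63910605] [318.69735528 244.91282632]
```

View pics/w3.png

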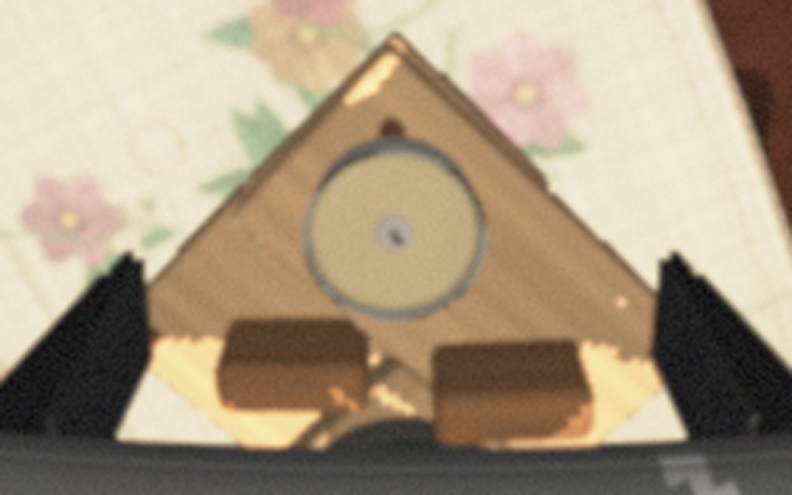

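```bash
python3 - <<'E'
from h import *
c=read_camera('wrist');p,R,s=pose();print(p)
for y in(-10,0,10):print(y,[proj(c,p+R@np.array([x,y,0]),True).round(1) for x in(-47.5,47.5)])
g=c['frame'].astype(int).sum(2)
for v in (226,228,230,232,236): print(v,[int(u) for u in range(200,440) if g[v,u]<90])
E
```

```text
[437.82097671 290.13928589  76.72520594]
-10 [array([241., 229.]), array([396.5, 229. ])]
0 [array([242.6, 243.7]), array([395. , 243.7])]
10 [array([244.1, 257.7]), array([393.6, 257.8])]
226 []
228 []
230 [237, 238, 239, 240, 403, 404, 405]
232 [235, 236, 238, 241, 403, 404, 405, 406, 407]
236 [230, 232, 234, 235, 237, 402, 407, 408, 409, 410, 411, 412]
```

Emit:
arm_command(
  plan="-1 -0.2 -0.3 0 0; -1 -0.2 -0.3 1.5 0; -1 -0.2 -0.3 3 0; -1 -0.2 -0.3 4.3 0; -1 -0.2 -0.3 4.3 0; -1 -0.2 -0.3 4.3 0; -1 -0.2 -0.3 4.3 0; -1 -0.2 -0.3 4.3 0",
)

```text
time_s: 3.3
eef_pos: [433.1, 289.0, 32.1]
tool_rot: [0.0, 0.836, 0.549, 0.0]
ft_force: [-0.2, 0.6, -0.8]
width: 95.3
```

```bash
python3 - <<'E'
from h import *
c=read_camera('wrist');p,R,s=pose();print(p,s['ft_force'],R[:,2].round(4));save('w4',c['frame'],(200,150,440,300),3.3)
E
```

```text
[433.14317957 289.03023659  32.11184564] [-0.52232249  0.0531762  -0.01819746] [ 6.e-04  3.e-04 -1.e+00]
```

View pics/w4.png

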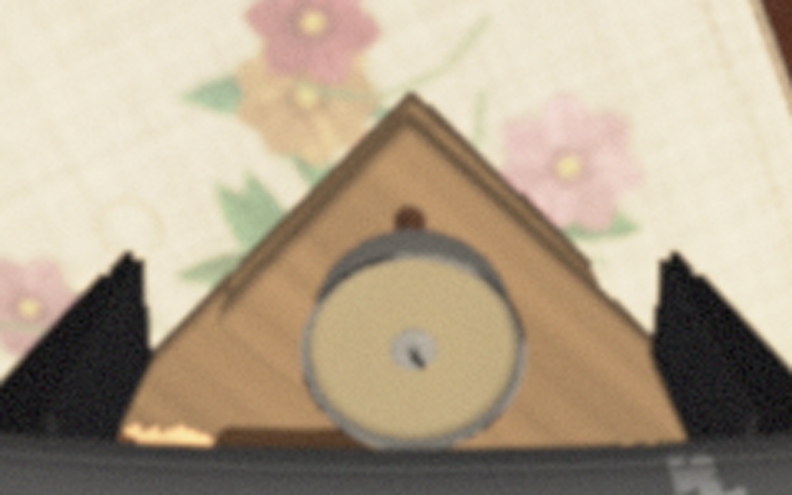

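The tealight sits between the fingers at crop (413,345), centred to about 2 mm. I close.

Emit:
arm_command(
  plan="0.3 0.1 0 0 0; 0.6 0.2 0 0 0; 1 0.2 0 0 0; 1 0.2 0 0 0; 1 0.2 0 0 0; 1 0.2 0 0 0; 1 0.2 0 0 0; 1 0.2 0 0 0",
  squeeze=12,
)

```text
time_s: 4.15
eef_pos: [433.6, 290.7, 31.6]
tool_rot: [0.0, 0.836, 0.549, -0.0]
ft_force: [0.5, -0.8, -0.3]
width: 39.1
```

Emit:
arm_command(
  plan="1 0 0 -0.5 0; 1 0 0 -2 0; 1 0 0 -4 0; 1 0 0 -7 0; 1 0 0 -9 0; 1 0 0 -9 0; 1 0 0 -9 0; 1 0 0 -9 0",
)

```text
time_s: 4.95
eef_pos: [432.8, 290.2, 120.4]
tool_rot: [-0.0, 0.836, 0.549, -0.001]
ft_force: [-0.0, 0.2, -0.1]
width: 39.2
```

```bash
python3 - <<'E'
from h import *
c=read_camera('wrist');p,R,s=pose();print(p,s['ft_force'],s['width']);save('w5',c['frame'],(200,150,440,300),3.3)
go([453,13,120],66.6)
E
```

```text
[432.65747671 290.17326106 120.08434325] [ 0.44531511 -1.04557839 -0.37575714] 39.28497761959925
th0 66.6 shift cm [-24.63  12.88   0.04] turn -0.0 p [432.7 290.2 120.1] j6 -0.67
```

View pics/w5.png

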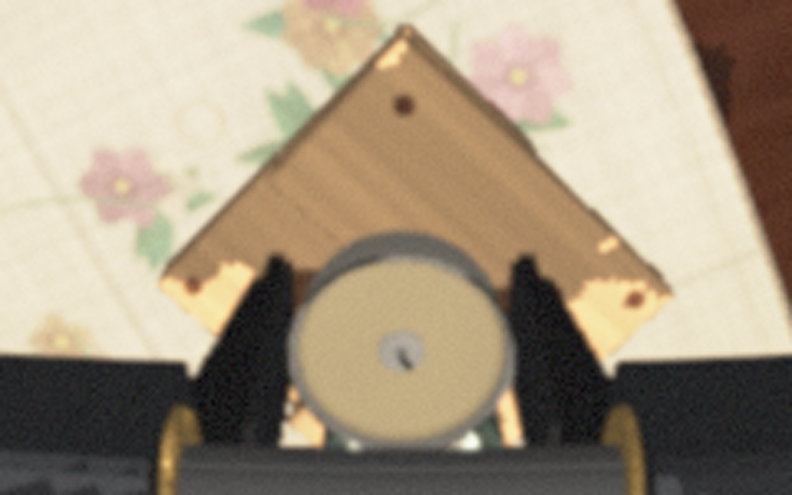

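```bash
python3 - <<'E'
from h import *
go([505,-8,140],66.6)
E
```

```text
th0 66.6 shift cm [-24.49  18.49  -1.97] turn -0.0 p [432.7 290.2 120.1] j6 -0.67
```

Emit:
arm_command(
  plan="1 -3.5 2.7 -1 0; 1 -7.5 5.7 -2 0; 1 -11.5 8.7 -2 0; 1 -15.5 11.7 -2 0; 1 -19.5 14.7 -2 0; 1 -23 17.4 -2 0; 1 -24.5 18.5 -2 0; 1 -24.5 18.5 -2 0",
)

```text
time_s: 5.8
eef_pos: [505.6, -9.9, 140.3]
tool_rot: [-0.001, 0.837, 0.547, -0.001]
ft_force: [0.2, 0.4, 0.7]
width: 39.6
```

Emit:
arm_command(
  plan="1 0 0 0 0; 1 0 0 0 0; 1 0 0 0 0; 1 0 0 0 0; 1 0 0 0 0; 1 0 0 0 0; 1 0 0 0 0; 1 0 0 0 0",
)

```text
time_s: 6.6
eef_pos: [506.0, -7.6, 141.7]
tool_rot: [0.0, 0.836, 0.549, 0.0]
ft_force: [-1.1, 0.1, -0.4]
width: 39.3
```

```bash
python3 - <<'E'
from h import *
c=read_camera('wrist');p,R,s=pose();print(p,s['width'],s['dq'].round(3));save('w6',c['frame'],(150,50,490,300),2.3)
E
```

```text
[506.02286576  -7.64103346 141.67929767] 39.35107624886605 [-0.002  0.001  0.001 -0.001 -0.003  0.001]
```

View pics/w6.png

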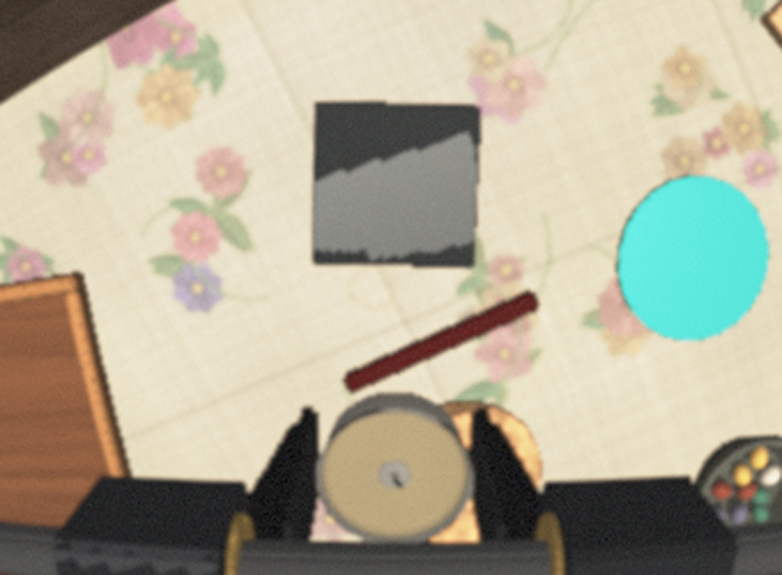

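```bash
python3 - <<'E'
from h import *
c=read_camera('wrist')
for b in ((0,0),(2.5,-1),(3,-1)):
    P=onz(c,321.6-b[0],130.2-b[1],6,True);print(P)
go([P[0],P[1],30],66.6)
E
```

```text
[454.3089043   16.60059533   6.        ]
[454.24215762  13.94968618   6.        ]
[454.04600387  13.49871522   6.        ]
th0 66.6 shift cm [-0.12 -5.61 11.17] turn -0.0 p [506.   -7.7 141.7] j6 -1.28
```

```bash
python3 - <<'E'
from h import *
c=read_camera('wrist');p,R,s=pose()
print(proj(c,p+R@np.array([0,0,-13.4]),True),'obs 321,254.5')
# relative: initial look at TCP (469.5,271.4,229.8) -> same orientation
for T in ((433.9,290.7),(433.3,290.5)):
    q=np.array([T[0]-469.5+p[0],T[1]-271.4+p[1],45-229.8+p[2]]);print(proj(c,q,True),'obs 325.6,141.6')
# w3: TCP (438.1,290.4,77.2)
    q=np.array([T[0]-438.1+p[0],T[1]-290.4+p[1],45-77.2+p[2]]);print(proj(c,q,True),'obs 319.05,219.3')
E
```

```text
[319.03431163 255.6489191 ] obs 321,254.5
[323.14853845 140.92915693] obs 325.6,141.6
[317.42565265 219.82524465] obs 319.05,219.3
[322.78109047 140.52385123] obs 325.6,141.6
[316.82028572 219.20079784] obs 319.05,219.3
```

Emit:
arm_command(
  plan="1 0 -3 2 0; 1 0 -5.6 4 0; 1 0 -5.6 7 0; 1 0 -5.6 10 0; 1 0 -5.6 12 0; 1 0 -5.6 12 0; 1 0 -5.6 12 0; 1 0 -5.6 12 0",
)

```text
time_s: 7.55
eef_pos: [456.0, 14.5, 23.2]
tool_rot: [0.001, 0.836, 0.549, 0.001]
ft_force: [-0.5, 0.1, 0.7]
width: 39.2
```

```bash
python3 - <<'E'
from h import *
p,R,s=pose();print(s['dq'].round(3));go([454,14.2,9.8],66.6)
c=read_camera('wrist');go([454,14.2,9.8],66.6)
save('w7',c['frame'],(150,50,490,300),2.3)
E
```

```text
[ 0.    -0.008 -0.005  0.001  0.001 -0.   ]
th0 66.6 shift cm [-0.11 -0.17  1.34] turn -0.0 p [456.   14.5  23.2] j6 -1.25
th0 66.6 shift cm [-0.11 -0.19  1.36] turn -0.001 p [456.1  14.5  23.4] j6 -1.25
```

View pics/w7.png

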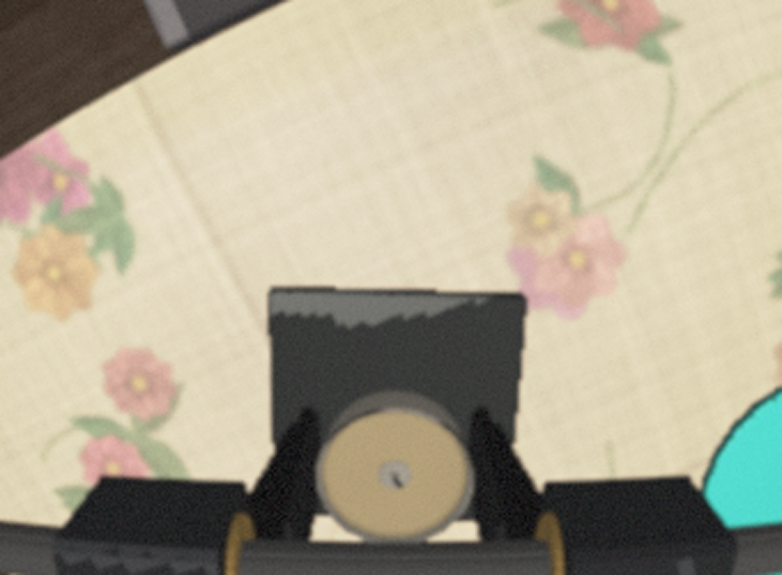

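Emit:
arm_command(
  plan="1 -0.1 -0.2 0 0; 1 -0.1 -0.2 0.5 0; 1 -0.1 -0.2 1 0; 1 -0.1 -0.2 1.3 0; 1 -0.1 -0.2 1.3 0; 1 -0.1 -0.2 1.3 0; 1 -0.1 -0.2 1.3 0; 1 -0.1 -0.2 1.3 0",
)

```text
time_s: 8.4
eef_pos: [452.3, 14.4, 8.6]
tool_rot: [0.0, 0.836, 0.549, -0.0]
ft_force: [-0.1, -0.5, 1.7]
width: 39.6
```

```bash
python3 - <<'E'
from h import *
p,R,s=pose();print(p,s['ft_force'],s['width']);
E
```

```text
[452.34117476  14.42919919   8.57987005] [-0.10740554 -0.54925289  1.70058807] 39.64562708229994
```

Emit:
arm_command(
  plan="1 0 0 -0.3 0; 1 0 0.1 -0.3 0; 1 0 0.1 -0.3 0; 1 0 0.1 -0.3 0; 1 0 0.1 -0.3 0; 1 0 0.1 0 0; 1 0 0.1 0 0; 1 0 0.1 0 0",
)

```text
time_s: 9.2
eef_pos: [453.2, 14.1, 8.5]
tool_rot: [-0.0, 0.836, 0.549, -0.0]
ft_force: [0.3, -0.7, -0.8]
width: 39.0
```

```bash
python3 - <<'E'
from h import *
for i in range(3): c=read_camera('wrist')
p,R,s=pose();print(p,s['ft_force'],s['width']);
E
```

```text
[453.16338053  14.09049504   8.53056245] [0.31297084 0.19317004 0.40787233] 39.379478478288625
```

Emit:
arm_command(
  plan="1 0 0 0.1 0; 1 0 0 0.1 0; 1 0 0 0.1 0; 0.2 0 0 0.1 0; 0 0 0 0.1 0; -0.2 0 0 0.1 0; -0.3 0 0 0 0; -0.3 0 0 0 0",
)

```text
time_s: 10.15
eef_pos: [453.3, 14.1, 8.6]
tool_rot: [-0.0, 0.836, 0.549, 0.0]
ft_force: [-1.1, 0.8, -0.2]
width: 60.8
```

Emit:
arm_command(
  plan="-0.3 0 0 -1 0; -0.4 0 0 -3 0; -0.6 0 0 -7 0; -1 0 0 -11 0; -1 0 2 -13 0; -1 0 4 -15 0; -1 0 4 -15 0; -1 0 4 -15 0",
)

```text
time_s: 10.95
eef_pos: [489.8, -1.8, 158.8]
tool_rot: [-0.0, 0.836, 0.549, 0.0]
ft_force: [-0.3, 0.2, -0.3]
width: 94.7
```

```bash
python3 - <<'E'
from h import *
for i in range(3): c=read_camera('wrist')
p,R,s=pose();print(p,s['ft_force'],s['width']);
save('w8',c['frame'],(200,100,440,260),3.3)
E
```

```text
[488.3225857   -1.3654294  156.83153125] [-0.0188123  -0.11256054  0.37092848] 94.98799407424829
```

View pics/w8.png

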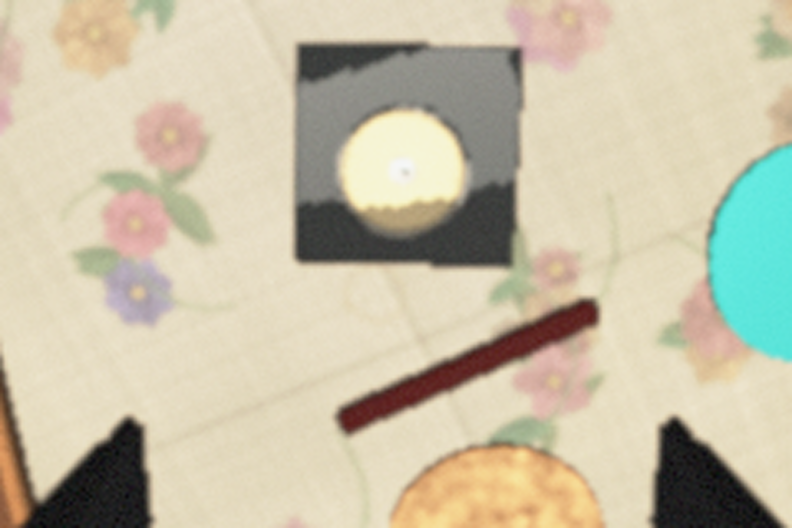

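```bash
python3 - <<'E'
from h import *
c=read_camera('wrist')
f=lambda a,b,z:onz(c,(a+.5)/3.3-.5+200-2.2,(b+.5)/3.3-.5+100,z,True)
print(f(403,172,23),f(407,155,6))
for q in [(297,43),(523,48),(513,266),(296,262)]: print(f(*q,6))
go([509,262,70],66.6)
E
```

```text
[454.93174682  12.57194294  23.        ] [452.82172301  14.76035761   6.        ]
[406.35748084  -2.455437     6.        ]
[435.79887898  61.56623453   6.        ]
[499.67771943  31.96174784   6.        ]
[470.43050377 -32.15920821   6.        ]
th0 66.6 shift cm [25.   -8.55  8.7 ] turn -0.0 p [488.5  -1.4 156.9] j6 -1.28
```

Emit:
arm_command(
  plan="-1 4 -1.3 0 0; -1 8 -2.7 0 0; -1 12 -4 0 0; -1 16 -5.5 0 0; -1 20 -7 1 0; -1 23 -8 3 0; -1 24.9 -8.5 5 0; -1 24.9 -8.5 7 0",
)

```text
time_s: 11.95
eef_pos: [509.9, 262.7, 87.0]
tool_rot: [-0.0, 0.835, 0.55, -0.001]
ft_force: [-0.4, -0.8, 0.4]
width: 95.3
```

Emit:
arm_command(
  plan="-1 0 0 1 0; -1 0 0 1 0; -1 0 0 1 0; -1 0 0 1 0; -1 0 0 1 0; -1 0 0 1 0; -1 0 0 1 0; -1 0 0 1 0",
)

```text
time_s: 12.75
eef_pos: [511.1, 260.4, 78.9]
tool_rot: [0.0, 0.836, 0.549, 0.0]
ft_force: [0.5, 0.5, 0.4]
width: 95.2
```

```bash
python3 - <<'E'
from h import *
c=read_camera('wrist')
p,R,s=pose();print(p,s['dq'].round(3));
save('w9',c['frame'],(200,150,440,300),3.3)
print(proj(c,[p[0],p[1],50],True)+[2.2,0])
E
```

```text
[511.07645566 260.47113122  78.81100115] [ 0.001  0.003  0.    -0.001 -0.001  0.002]
[321.62042951 226.77723501]
```

View pics/w9.png

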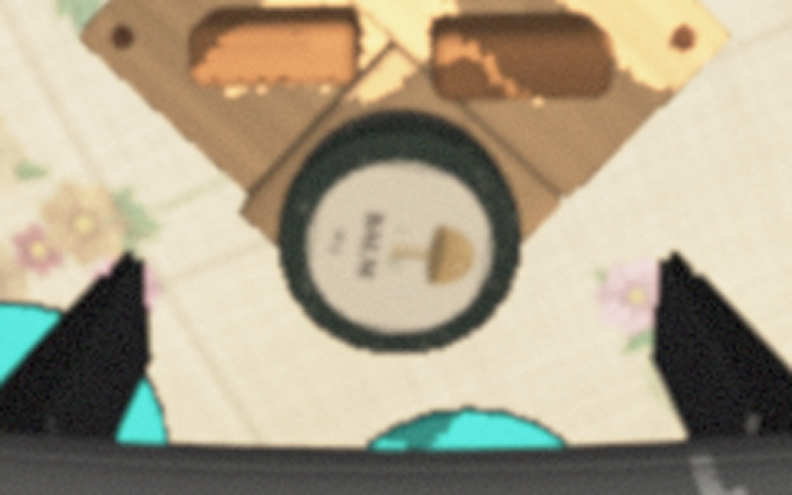

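Emit:
arm_command(
  plan="-1 0 -0.1 1 0; -1 0 -0.1 2 0; -1 0 -0.1 3.5 0; -1 0 -0.1 4.6 0; -1 0 -0.1 4.6 0; -1 0 -0.1 4.6 0; -1 0 -0.1 4.6 0; -1 0 -0.1 4.6 0",
)

```text
time_s: 13.6
eef_pos: [510.7, 261.1, 33.4]
tool_rot: [0.0, 0.836, 0.549, 0.001]
ft_force: [-0.5, 0.0, 0.2]
width: 94.9
```

```bash
python3 - <<'E'
from h import *
c=read_camera('wrist')
p,R,s=pose();print(p,s['ft_force']);
save('w10',c['frame'],(200,150,440,300),3.3)
E
```

```text
[510.64083404 261.07731518  33.40710714] [ 1.39945925 -0.20714682 -0.30322741]
```

View pics/w10.png

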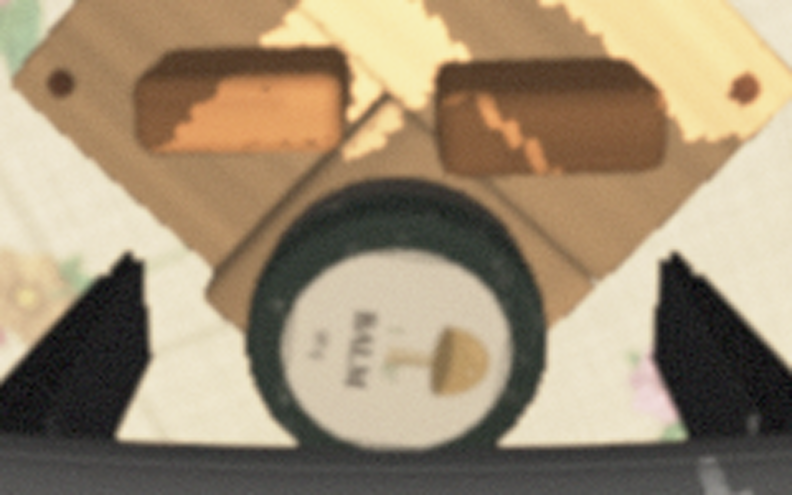

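Emit:
arm_command(
  plan="0 -0.1 -0.1 0 0; 0.3 -0.1 -0.1 0 0; 0.6 -0.1 -0.1 0 0; 1 -0.1 -0.1 0 0; 1 -0.1 -0.1 0 0; 1 -0.1 -0.1 0 0; 1 -0.1 -0.1 0 0; 1 -0.1 -0.1 0 0",
  squeeze=18,
)

```text
time_s: 14.45
eef_pos: [508.8, 260.4, 32.6]
tool_rot: [-0.0, 0.836, 0.549, -0.0]
ft_force: [-0.2, -0.1, -0.0]
width: 52.8
```

```bash
python3 - <<'E'
from h import *
p,R,s=pose();print(p,s['ft_force'],s['width'])
E
```

```text
[508.76634688 260.35181333  32.63511549] [-0.16494749 -0.10000106 -0.0364402 ] 52.753034065936696
```

Emit:
arm_command(
  plan="1 0 0 -0.5 0; 1 0 0 -2 0; 1 0 0 -4 0; 1 0 0 -7 0; 1 0 0 -11 0; 1 0 0 -11 0; 1 0 0 -11 0; 1 0 0 -11 0",
)

```text
time_s: 15.25
eef_pos: [508.1, 260.1, 142.0]
tool_rot: [-0.0, 0.836, 0.549, -0.001]
ft_force: [-0.5, 0.2, -1.8]
width: 52.9
```

```bash
python3 - <<'E'
from h import *
c=read_camera('wrist')
p,R,s=pose();print(p,s['width']);
save('w11',c['frame'],(200,100,440,280),3.3)
go([645,-33,143],66.6)
E
```

```text
[507.76894923 259.95836957 141.26907626] 52.903018937357565
th0 66.6 shift cm [-21.43  24.24  -0.18] turn -0.0 p [507.8 260.  141.3] j6 -0.78
```

View pics/w11.png

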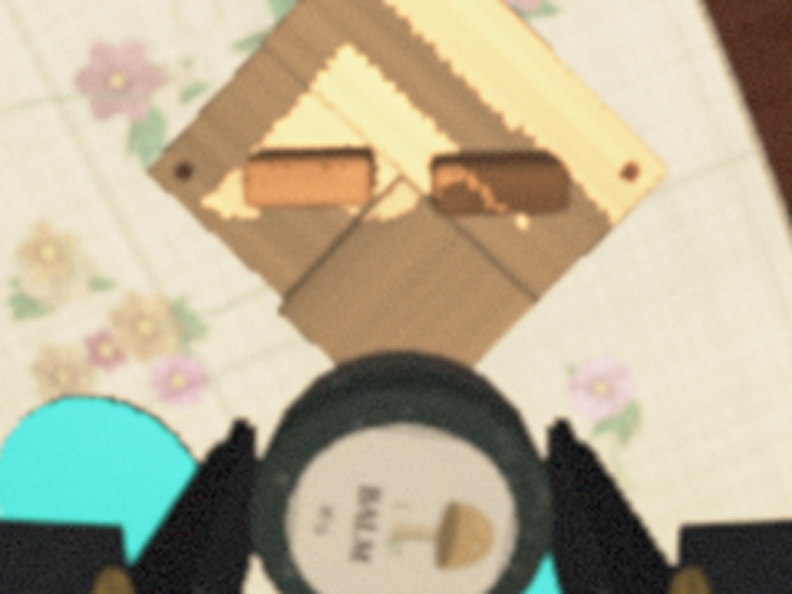

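Emit:
arm_command(
  plan="1 -3 3.4 0 0; 1 -6 6.8 0 0; 1 -9 10.2 0 0; 1 -12 13.6 0 0; 1 -15 17 0 0; 1 -18 20.4 0 0; 1 -20.5 23.2 0 0; 1 -21.4 24.2 0 0",
)

```text
time_s: 16.1
eef_pos: [645.7, -35.3, 140.6]
tool_rot: [-0.001, 0.837, 0.547, -0.001]
ft_force: [-0.2, 0.0, -0.2]
width: 52.8
```

Emit:
arm_command(
  plan="1 0 0 0 0; 1 0 0 0 0; 1 0 0 0 0; 1 0 0 0 0; 1 0 0 0 0; 1 0 0 0 0; 1 0 0 0 0; 1 0 0 0 0",
)

```text
time_s: 16.9
eef_pos: [645.8, -32.1, 142.8]
tool_rot: [0.0, 0.836, 0.549, 0.0]
ft_force: [0.1, 0.6, -0.6]
width: 53.1
```

```bash
python3 - <<'E'
from h import *
c=read_camera('wrist')
p,R,s=pose();print(p,s['width'],s['dq'].round(3));
save('w12',c['frame'],(200,80,440,280),3)
h=cv2.cvtColor(c['frame'],cv2.COLOR_RGB2HSV)
E
```

```text
[645.76918636 -32.16150314 142.70714025] 52.944608569034266 [ 0.     0.002  0.     0.002 -0.001 -0.   ]
```

View pics/w12.png

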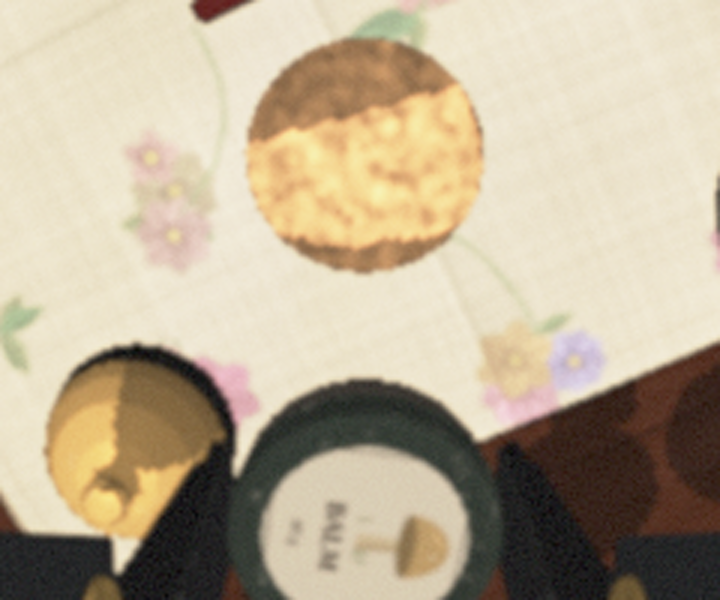

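```bash
python3 - <<'E'
from h import *
c=read_camera('wrist');p,R,s=pose()
print(proj(c,p+R@np.array([0,0,-17.4]),True)+[2.2,0],'obs 321.7 258.3')
P=onz(c,321.7-2.2,131.3,6,True);print(P)
print(onz(c,(135+.5)/3-.5+200-2.2,(440+.5)/3-.5+80,20,True))
go([P[0],P[1],25],66.6)
E
```

```text
[321.09542779 259.10850538] obs 321.7 258.3
[594.31193321 -10.30247479   6.        ]
[ 650.03679931 -122.45720914   20.        ]
th0 66.6 shift cm [-0.03 -5.6  11.77] turn -0.0 p [645.8 -32.3 142.7] j6 -1.29
```

Emit:
arm_command(
  plan="1 0 -3 2 0; 1 0 -5.6 4 0; 1 0 -5.6 7 0; 1 0 -5.6 10 0; 1 0 -5.6 12 0; 1 0 -5.6 12 0; 1 0 -5.6 12 0; 1 0 -5.6 12 0",
)

```text
time_s: 17.8
eef_pos: [595.9, -10.2, 24.5]
tool_rot: [0.001, 0.836, 0.549, 0.001]
ft_force: [0.9, 0.1, -0.4]
width: 52.5
```

```bash
python3 - <<'E'
from h import *
for i in range(3): c=read_camera('wrist')
go([594.3,-10.3,10.6],66.6)
E
```

```text
th0 66.6 shift cm [-0.07 -0.12  1.37] turn -0.0 p [595.6 -10.1  24.3] j6 -1.27
```

Emit:
arm_command(
  plan="1 0 0 0.5 0; 1 0 0 1 0; 1 0 0 1.3 0; 1 0 0 1.3 0; 1 0 0 1.3 0; 1 0 0 1.3 0; 1 0 0 1.3 0; 1 0 0 1.3 0",
)

```text
time_s: 18.75
eef_pos: [594.4, -10.0, 10.3]
tool_rot: [-0.0, 0.836, 0.549, -0.0]
ft_force: [-2.5, 0.4, 5.1]
width: 52.9
```

```bash
python3 - <<'E'
from h import *
for i in range(3): c=read_camera('wrist')
go([594.3,-10.3,10.6],66.6);print(pose()[2]['ft_force'])
E
```

```text
th0 66.6 shift cm [-0.03  0.   -0.03] turn -0.0 p [594.4 -10.   10.3] j6 -1.27
[-2.61662371 -0.38948396  5.26254138]
```

Contact at about 5 N and the position is on target. I release and lift.

Emit:
arm_command(
  plan="0.6 0 0 0 0; 0.3 0 0 0 0; 0 0 0 0 0; -0.2 0 0 0 0; -0.4 0 0 0 0; -0.4 0 0 0 0; -0.4 0 0 0 0; -0.4 0 0 0 0",
)

```text
time_s: 19.7
eef_pos: [594.3, -10.0, 9.5]
tool_rot: [-0.0, 0.836, 0.549, -0.0]
ft_force: [-1.1, 0.5, 0.3]
width: 66.4
```

Emit:
arm_command(
  plan="-0.5 0 0 -1 0; -0.5 0 0 -3 0; -0.7 0 0 -7 0; -1 0 0 -11 0; -1 0 2 -13 0; -1 0 4 -15 0; -1 0 4 -15 0; -1 0 4 -15 0",
)

```text
time_s: 20.5
eef_pos: [630.9, -25.8, 159.9]
tool_rot: [0.0, 0.836, 0.549, 0.0]
ft_force: [-1.0, -0.1, -0.5]
width: 95.3
```

```bash
python3 - <<'E'
from h import *
for i in range(3): c=read_camera('wrist')
p,R,s=pose();print(p,s['joint_pos'].round(2))
save('w13',c['frame'],(150,50,490,280),2.35)
go([500,-250,230],66.6)
E
```

```text
[629.36141834 -25.38840644 157.66663992] [-0.13  0.12  1.75  0.    1.27 -1.29]
th0 66.6 shift cm [-25.76  -2.97  -7.2 ] turn -0.0 p [629.4 -25.4 157.7] j6 -1.29
```

View pics/w13.png

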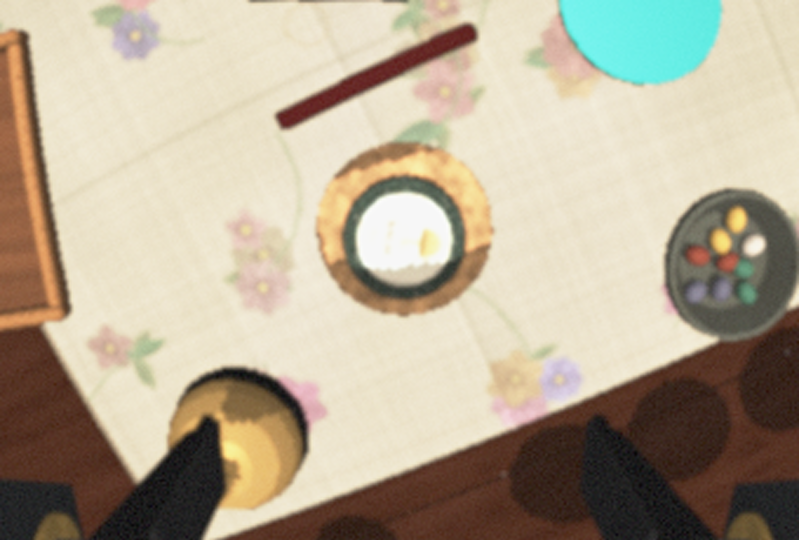

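```bash
python3 - <<'E'
from h import *
go([470,-252,230],74.5)
E
```

```text
th0 66.6 shift cm [-27.13  -5.65  -7.19] turn -0.138 p [629.4 -25.4 157.7] j6 -1.29
```

Emit:
arm_command(
  plan="-1 -1 0 -4 0; -1 -5 -1 -7.2 -0.05; -1 -10 -2 -7.2 -0.1; -1 -15 -3 -7.2 -0.138; -1 -20 -4 -7.2 -0.138; -1 -25 -5.2 -7.2 -0.138; -1 -27.1 -5.6 -7.2 -0.138; -1 -27.1 -5.6 -7.2 -0.138",
)

```text
time_s: 21.45
eef_pos: [469.4, -253.9, 230.2]
tool_rot: [-0.001, 0.797, 0.603, -0.001]
ft_force: [-0.3, 0.4, 0.3]
width: 94.7
```

Emit:
arm_command(
  plan="-1 0 0 0 0; -1 0 0 0 0; -1 0 0 0 0; -1 0 0 0 0; -1 0 0 0 0; -1 0 0 0 0; -1 0 0 0 0; -1 0 0 0 0",
)

```text
time_s: 22.25
eef_pos: [472.0, -252.2, 231.7]
tool_rot: [0.0, 0.796, 0.605, 0.0]
ft_force: [0.4, 0.1, 0.9]
width: 95.0
```

```bash
python3 - <<'E'
from h import *
c=read_camera('wrist')
p,R,s=pose();print(p,s['joint_pos'].round(2),s['dq'].round(3))
save('w14',c['frame'],(190,70,450,270),3)
E
```

```text
[ 471.99343274 -252.25734075  231.66840839] [-0.59 -0.14  1.89  0.    1.4  -1.89] [-0.002 -0.002  0.002 -0.001  0.     0.001]
```

View pics/w14.png

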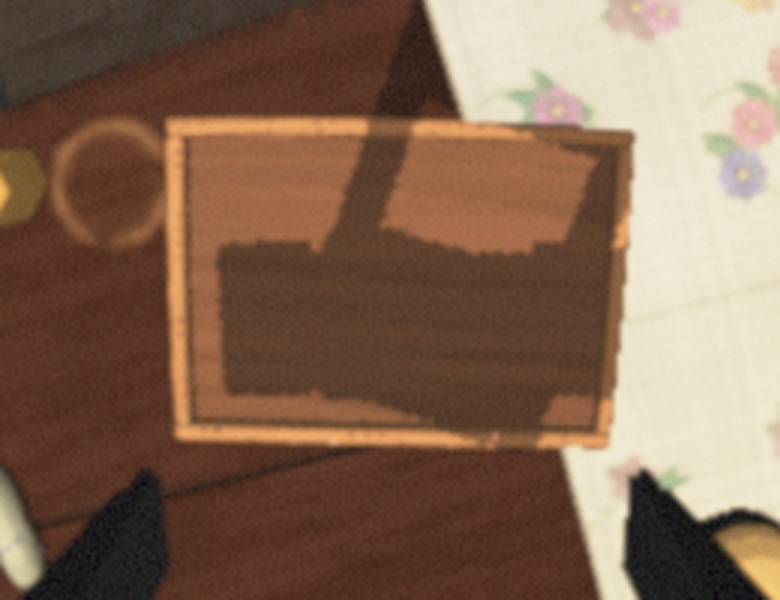

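```bash
python3 - <<'E'
from h import *
c=read_camera('wrist')
f=lambda a,b,z:onz(c,(a+.5)/3-.5+190-2.2,(b+.5)/3-.5+70,z,True)[:2]
for L in ([(166,118),(632,132),(607,446),(176,441)],[(184,134),(617,148),(598,430),(190,425)]):
    P=np.array([f(*q,15) for q in L]);print(P.round(1).tolist(),'mean',P.mean(0).round(1))
    e=[P[1]-P[0],P[2]-P[1],P[3]-P[2],P[0]-P[3]]
    print([(round(float(np.hypot(*x)),1),round(float(np.degrees(np.arctan2(x[1],x[0]))),1)) for x in e])
E
```

```text
[[370.2, -324.9], [428.3, -138.2], [562.7, -179.1], [507.9, -367.1]] mean [ 467.3 -252.4]
[(195.6, 72.7), (140.4, -16.9), (195.8, -106.2), (144.1, 163.0)]
[[379.1, -319.5], [433.5, -146.2], [553.9, -181.7], [502.4, -358.1]] mean [ 467.2 -251.4]
[(181.6, 72.6), (125.5, -16.4), (183.8, -106.3), (129.2, 162.6)]
```

```bash
python3 - <<'E'
from h import *
go([480,300,150],-22.5)
E
```

```text
th0 74.5 shift cm [ 53.43 -14.     8.17] turn -1.449 p [ 472.  -252.3  231.7] j6 -1.89
```

Emit:
arm_command(
  plan="-1 4 -1 0 0.14; -1 8.5 -2.2 0 0.29; -1 13 -3.4 0 0.43; -1 17.5 -4.6 0 0.58; -1 22 -5.8 0 0.72; -1 26.5 -7 0 0.87; -1 31 -8.2 0 1.02; -1 35.5 -9.3 0 1.16",
)

```text
time_s: 23.15
eef_pos: [477.0, 97.0, 232.0]
tool_rot: [0.0, 0.994, 0.112, 0.0]
ft_force: [-0.2, 0.4, -0.2]
width: 95.1
```

```bash
python3 - <<'E'
from h import *
go([480,300,150],-22.5)
E
```

```text
th0 12.9 shift cm [  4.82 -19.72   8.2 ] turn 0.618 p [477.  97. 232.] j6 -0.13
```

Emit:
arm_command(
  plan="-1 0.5 -4 0 0.13; -1 1 -8.5 1 0.27; -1 2 -13 3 0.4; -1 3 -17 5 0.53; -1 3 -18.3 7 0.53; -1 3 -18.3 8 0.53; -1 3 -18.3 8 0.53; -1 3 -18.3 8 0.53",
)

```text
time_s: 23.95
eef_pos: [465.2, 279.5, 152.3]
tool_rot: [-0.0, 0.989, -0.15, 0.0]
ft_force: [-0.8, -0.6, -0.3]
width: 95.1
```

```bash
python3 - <<'E'
from h import *
for i in range(6): c=read_camera('wrist')
go([480,300,150],-22.5)
p,R,s=pose();print(s['joint_pos'].round(2),s['dq'].round(3))
save('w15',c['frame'],(200,80,440,280),3)
E
```

```text
th0 -17.2 shift cm [ 0.81 -2.35  0.27] turn 0.092 p [465.3 279.9 152.7] j6 0.74
[ 0.44 -0.07  1.95 -0.    1.25  0.74] [ 0.005  0.005  0.004  0.002 -0.    -0.001]
```

View pics/w15.png

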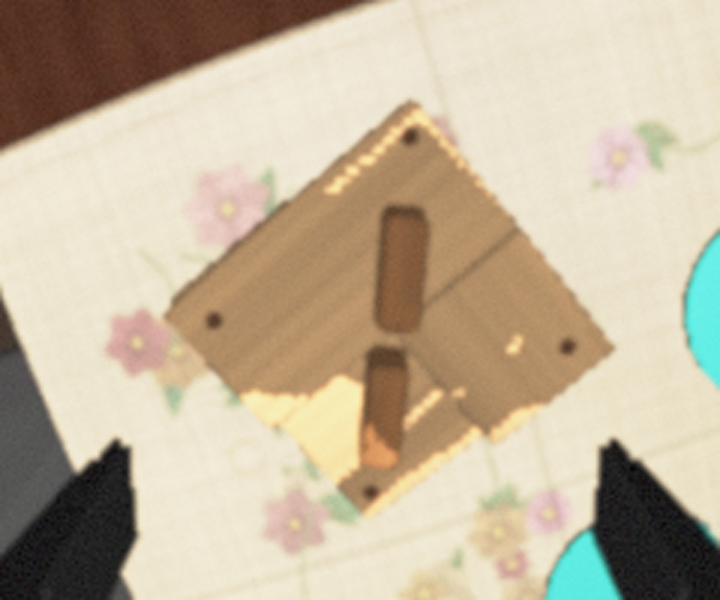

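```bash
python3 - <<'E'
from h import *
c=read_camera('wrist')
f=lambda a,b,z:onz(c,(a+.5)/3-.5+200-2.2,(b+.5)/3-.5+80,z,True)[:2]
ang=lambda d:round(float(np.degrees(np.arctan2(d[1],d[0]))),1)
a,b=f(408,214,56),f(398,328,56);print(a,b,(a+b)/2,ang(a-b),np.hypot(*(a-b)))
C=dict(elbow=(412,103),L=(165,315),R=(613,348),inR=(490,437),inL=(280,425))
P={k:f(*v,28) for k,v in C.items()}
for k in P: print(k,P[k].round(1))
print('elbow-L',ang(P['elbow']-P['L']),np.hypot(*(P['elbow']-P['L'])),'elbow-R',ang(P['elbow']-P['R']),np.hypot(*(P['elbow']-P['R'])),'L-R',ang(P['R']-P['L']))
ctr=(P['L']+P['R'])/2;print('ctr',ctr)
a,b=f(386,350,42),f(380,465,42);print('low',(a+b)/2,ang(a-b),f(366,515,14))
E
```

```text
[488.06731062 318.25398654] [475.356936   286.25377718] [481.71212331 302.25388186] 68.3 34.432063871473254
elbow [499.5 347.5]
L [401.2 305.9]
R [541.8 250.1]
inR [493.  231.7]
inL [425.5 257.4]
elbow-L 22.9 106.72847632093203 elbow-R 113.5 106.19145040486205 L-R -21.6
ctr [471.48138384 277.97665978]
low [462.17692383 257.82318046] 70.2 [441.08658442 208.91705632]
```

```bash
python3 - <<'E'
from h import *
go([481.3,302,90],-21.8)
E
```

```text
th0 -17.2 shift cm [ 0.89 -2.57  6.25] turn 0.08 p [465.1 280.  152.4] j6 0.74
```

Emit:
arm_command(
  plan="-1 0.4 -1.2 1 0.08; -1 0.9 -2.5 3 0.08; -1 0.9 -2.5 5 0.08; -0.5 0.9 -2.5 6 0.08; -0.3 0.9 -2.5 6 0.08; -0.3 0.9 -2.5 6 0.08; -0.3 0.9 -2.5 6 0.08; -0.3 0.9 -2.5 6 0.08",
)

```text
time_s: 25.1
eef_pos: [481.3, 301.8, 93.0]
tool_rot: [-0.001, 0.982, -0.189, 0.001]
ft_force: [-0.3, 0.3, -0.0]
width: 63.8
```

```bash
python3 - <<'E'
from h import *
for i in range(4): c=read_camera('wrist')
go([481.3,302,32],-21.8)
p,R,s=pose();print(proj(c,[p[0],p[1],56],True)+[2.2,0])
save('w16',c['frame'],(200,130,440,300),3.2)
E
```

```text
th0 -21.7 shift cm [ 0.03 -0.05  6.02] turn 0.001 p [480.8 301.6  92.2] j6 0.85
[324.02757641 223.97553959]
```

View pics/w16.png

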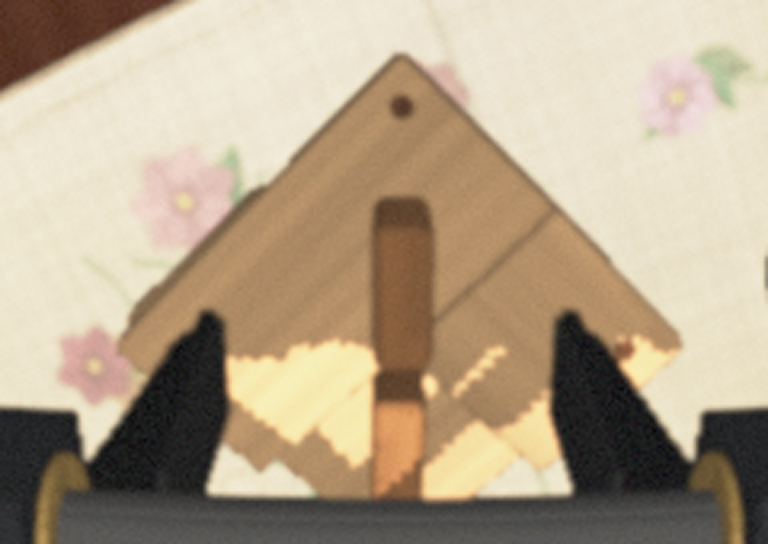

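```bash
python3 - <<'E'
from h import *
c=read_camera('wrist');p,R,s=pose();print(p,R[:,2].round(4),s['dq'].round(3))
print(proj(c,p,True),proj(c,p+R[:,2]*36,True))
h=cv2.cvtColor(c['frame'],cv2.COLOR_RGB2GRAY)
save('w17',c['frame'],(240,180,400,280),5)
E
```

```text
[480.76779879 301.5669689   92.03745647] [ 5.e-04  3.e-04 -1.e+00] [ 0.     0.001  0.003  0.001 -0.001  0.   ]
[322.12652639 246.36950741] [321.9184592  224.05595908]
```

View pics/w17.png

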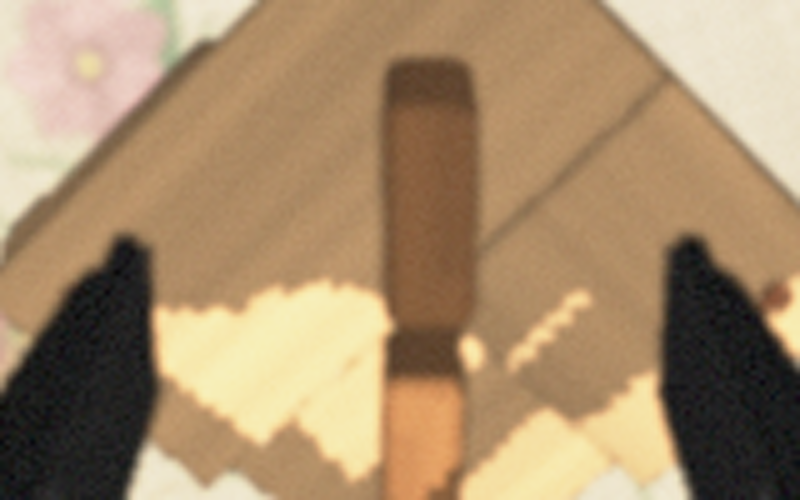

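Emit:
arm_command(
  plan="-0.3 0.3 0 1.5 0; -0.3 0.3 0 3 0; -0.3 0.3 0 4.5 0; -0.3 0.3 0 5.9 0; -0.3 0.3 0 5.9 0; -0.3 0.3 0 5.9 0; -0.3 0.3 0 5.9 0; -0.3 0.3 0 5.9 0",
)

```text
time_s: 26.15
eef_pos: [483.7, 300.6, 33.2]
tool_rot: [-0.0, 0.982, -0.189, 0.0]
ft_force: [-0.3, 0.5, 0.7]
width: 61.7
```

```bash
python3 - <<'E'
from h import *
for i in range(4): c=read_camera('wrist')
p,R,s=pose();print(p,s['ft_force'],s['width'])
save('w18',c['frame'],(220,130,420,290),3.8)
E
```

```text
[483.56582258 300.50675238  33.06603066] [ 1.55332108  0.59453969 -0.12344399] 61.49142566456732
```

View pics/w18.png

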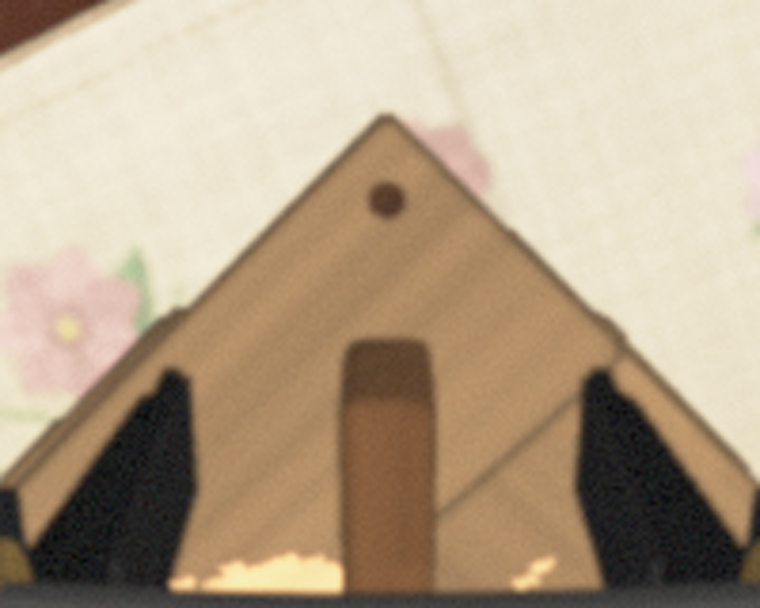

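Emit:
arm_command(
  plan="0 0 0 0.1 0; 0.4 0 0 0.1 0; 0.8 0 0 0.1 0; 1 0 0 0.1 0; 1 0 0 0.1 0; 1 0 0 0.1 0; 1 0 0 0.1 0; 1 0 0 0.1 0",
  squeeze=35,
)

```text
time_s: 27.15
eef_pos: [483.4, 300.4, 31.7]
tool_rot: [-0.0, 0.982, -0.189, 0.0]
ft_force: [-0.1, 0.2, -0.3]
width: 13.9
```

```bash
python3 - <<'E'
from h import *
p,R,s=pose();print(p,s['ft_force'],s['width'])
E
```

```text
[483.44476594 300.41572781  31.67769858] [-0.05580731  0.22098387 -0.29146095] 13.918320190592443
```

Emit:
arm_command(
  plan="1 0 0 -0.5 0; 1 0 0 -2 0; 1 0 0 -4 0; 1 0 0 -7 0; 1 0 0 -11 0; 1 0 0 -13 0; 1 0 0 -13 0; 1 0 0 -13 0",
)

```text
time_s: 27.95
eef_pos: [483.3, 300.4, 162.0]
tool_rot: [-0.0, 0.982, -0.189, 0.0]
ft_force: [-0.5, -0.1, -2.3]
width: 14.0
```

```bash
python3 - <<'E'
from h import *
for i in range(2): c=read_camera('wrist')
p,R,s=pose();print(p,s['ft_force'],s['width'])
save('w19',c['frame'],(180,80,460,290),2.8)
c=read_camera('side');save('s19',c['frame'],(180,60,340,200),4)
E
```

```text
[482.21932325 299.81799405 159.68974164] [ 0.19162405 -0.20449105 -1.50211916] 13.613273194580271
```

View pics/w19.png

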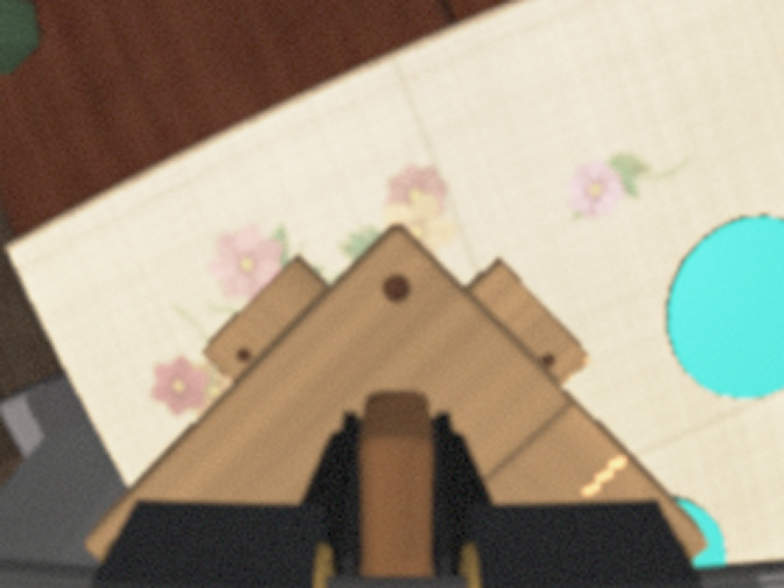

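View pics/s19.png

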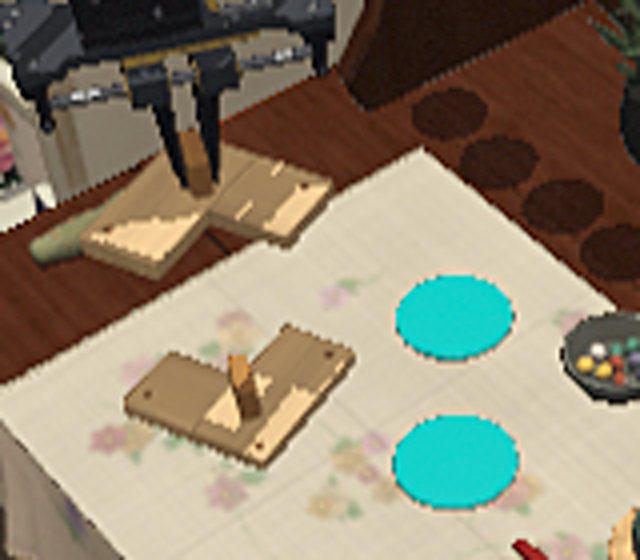

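```bash
cat >> h.py <<'E'
TC=np.array([467.3,-252.]);TA=np.radians(-16.9)
def tray(x,y): return TC+x*np.array([np.cos(TA),np.sin(TA)])+y*np.array([-np.sin(TA),np.cos(TA)])
E
python3 - <<'E'
from h import *
c=read_camera('wrist');p,R,s=pose()
print('tcp',proj(c,p,True),'front',proj(c,p+R@[0,-10,0],True),'elbow pred',proj(c,p+R@[0,-52.3,3.7],True),'obs 321.5 160.4')
t=tray(21,48.5);print(t);go([t[0],t[1],160],-61.9)
E
```

```text
tcp [322.28850833 246.27660167] front [322.30458901 231.31249771] elbow pred [322.32491741 160.07869788] obs 321.5 160.4
[ 501.49214165 -211.69928724]
th0 -21.7 shift cm [2.073e+01 4.680e+01 2.000e-02] turn 0.701 p [482.2 299.8 159.4] j6 0.84
```

Emit:
arm_command(
  plan="1 1.2 2.7 0 0.03; 1 3 6.8 0 0.12; 1 4.8 10.9 0 0.22; 1 6.6 15 0 0.32; 1 8.4 19.1 0 0.43; 1 10.2 23.2 0 0.54; 1 12 27.3 0 0.65; 1 13.5 30.5 0 0.7",
)

```text
time_s: 28.95
eef_pos: [494.9, -35.0, 160.4]
tool_rot: [0.0, 0.857, -0.516, -0.001]
ft_force: [1.0, -0.9, -1.8]
width: 13.9
```

```bash
python3 - <<'E'
from h import *
t=tray(21,48.5);go([t[0],t[1],100],-61.9)
E
```

```text
th0 -62.1 shift cm [15.93  7.68  6.04] turn -0.003 p [494.9 -35.  160.4] j6 0.9
```

Emit:
arm_command(
  plan="1 4 1.9 0 0; 1 8 3.8 0 0; 1 12 5.8 0 0; 1 15 7.4 1 0; 1 15.9 7.6 3 0; 1 15.9 7.6 5 0; 1 15.9 7.6 6 0; 1 15.9 7.6 6 0",
)

```text
time_s: 29.75
eef_pos: [502.0, -207.9, 98.7]
tool_rot: [0.0, 0.858, -0.514, -0.003]
ft_force: [-0.3, -0.1, -0.5]
width: 13.6
```

```bash
python3 - <<'E'
from h import *
for i in range(10): c=read_camera('wrist')
t=tray(21,48.5);go([t[0],t[1],60],-61.9)
p,R,s=pose();print(s['dq'].round(3))
save('w20',c['frame'],(150,60,490,290),2.35)
for n in('side','scene'):
  c=read_camera(n);save(n+'20',c['frame'],(300,200,460,360),3.7)
E
```

```text
th0 -61.8 shift cm [0.11 0.37 4.22] turn 0.001 p [ 504.2 -208.9  102.2] j6 0.59
[-0.001  0.004  0.002 -0.    -0.    -0.   ]
```

View pics/w20.png

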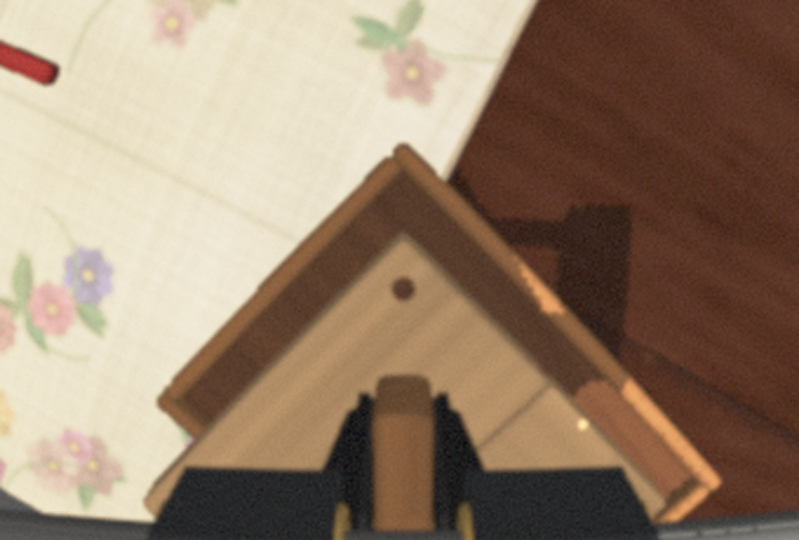

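View pics/side20.png

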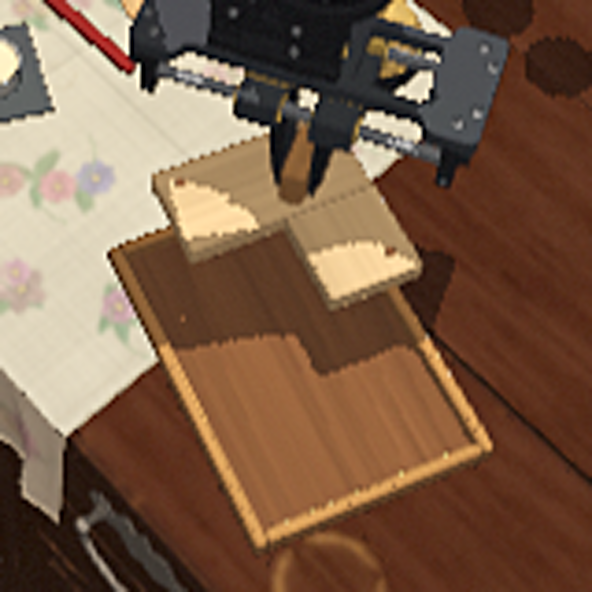

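```bash
cat > rel.py <<'E'
from h import *
def rel(c,o,s,pts_t,pts_b,zb):
    f=lambda q,z:onz(c,(q[0]+.5)/s-.5+o[0],(q[1]+.5)/s-.5+o[1],z,True)[:2]
    ang=lambda d:round(float(np.degrees(np.arctan2(d[1],d[0]))),1)
    T=[f(q,15) for q in pts_t];B=[f(q,zb) for q in pts_b]
    for n,P in(('tray',T),('board',B)):
        print(n,np.round(P,1).tolist(),'edges',ang(P[1]-P[0]),np.hypot(*(P[1]-P[0])).round(1),ang(P[2]-P[0]),np.hypot(*(P[2]-P[0])).round(1))
    return T,B
E
python3 - <<'E'
from rel import *
c=read_camera('wrist');p,R,s=pose();print(p)
T,B=rel(c,(150,60),2.35,[(402,146),(160,402),(718,482)],[(405,238),(150,492),(655,518)],p[2]-3.7)
d=T[0]-B[0];a=TA;print('gap from outer corner in tray axes',d@[np.cos(a),np.sin(a)],d@[-np.sin(a),np.cos(a)],'want 14,14')
for b in((2,0),(0,2)):
    print(b, onz(c,330-b[0],160-b[1],15,True)-onz(c,330,160,15,True)-(onz(c,330-b[0],160-b[1],98,True)-onz(c,330,160,98,True)))
E
```

```text
[ 503.91320708 -208.92140191  101.81532254]
tray [[563.7, -175.2], [431.8, -136.2], [507.3, -360.8]] edges 163.5 137.6 -106.9 193.9
board [[548.7, -184.1], [450.3, -153.7], [511.4, -287.4]] edges 162.9 103.0 -109.9 109.8
gap from outer corner in tray axes 11.795180545141212 12.862571604203115 want 14,14
(2, 0) [-0.25748295  0.47937707  0.        ]
(0, 2) [0.48657909 0.26410466 0.        ]
```

```bash
python3 - <<'E'
from h import *
go([501.6,-209.8,45],-61.9)
E
```

```text
th0 -61.8 shift cm [-0.03  0.25  5.68] turn 0.001 p [ 503.9 -208.9  101.8] j6 0.59
```

Emit:
arm_command(
  plan="1 0 0.2 2 0; 1 0 0.2 4 0; 1 0 0.2 5.6 0; 1 0 0.2 5.6 0; 1 0 0.2 5.6 0; 1 0 0.2 5.6 0; 1 0 0.2 5.6 0; 1 0 0.2 5.6 0",
)

```text
time_s: 31.2
eef_pos: [502.7, -210.2, 46.6]
tool_rot: [-0.0, 0.858, -0.514, 0.001]
ft_force: [-0.1, -0.7, -1.5]
width: 13.9
```

```bash
python3 - <<'E'
from h import *
for i in range(8): c=read_camera('wrist')
go([501.6,-209.8,22.7],-61.9)
save('w21',c['frame'],(150,60,490,290),2.35)
E
```

```text
th0 -61.8 shift cm [-0.03  0.04  2.3 ] turn 0.001 p [ 502.1 -209.9   45.7] j6 0.58
```

View pics/w21.png

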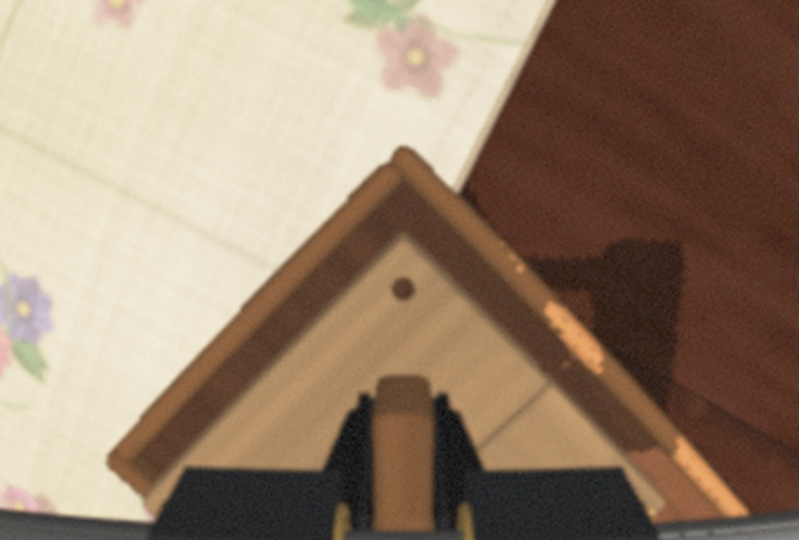

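```bash
python3 - <<'E'
from rel import *
c=read_camera('wrist');p,R,s=pose();print(p)
T,B=rel(c,(150,60),2.35,[(402,147),(110,458),(748,514)],[(405,237),(150,490),(655,516)],p[2]-3.7)
d=T[0]-B[0];a=TA;print('gap from outer corner in tray axes',d@[np.cos(a),np.sin(a)],d@[-np.sin(a),np.cos(a)],'want 14,14')
E
```

```text
[ 502.07279144 -209.87988874   45.6373306 ]
tray [[564.5, -174.7], [433.6, -135.7], [515.2, -339.4]] edges 163.4 136.6 -106.7 171.8
board [[547.1, -184.9], [449.1, -154.4], [510.1, -287.8]] edges 162.7 102.6 -109.8 109.3
gap from outer corner in tray axes 13.745295550033473 14.80694674259317 want 14,14
```

Emit:
arm_command(
  plan="1 0 0 1 0; 1 0 0 1.6 0; 1 0 0 2 0; 1 0 0 2.3 0; 1 0 0 2.3 0; 1 0 0 2.3 0; 1 0 0 2.3 0; 1 0 0 2.3 0",
)

```text
time_s: 32.45
eef_pos: [502.2, -209.9, 22.7]
tool_rot: [-0.0, 0.858, -0.514, 0.0]
ft_force: [0.3, -0.4, -0.9]
width: 14.0
```

```bash
python3 - <<'E'
from h import *
p,R,s=pose();print(p,s['ft_force'],s['moment'])
for i in range(4): c=read_camera('wrist')
p,R,s=pose();print(p,s['ft_force'])
save('w22',c['frame'],(150,60,490,290),2.35)
E
```

```text
[ 502.20863028 -209.90054984   22.68517046] [ 0.32059066 -0.42789012 -0.94379593] [-0.01651325  0.11581912 -0.02694199]
[ 502.18372731 -209.91649406   22.68994862] [-0.06090108 -0.68636854 -1.3387308 ]
```

View pics/w22.png

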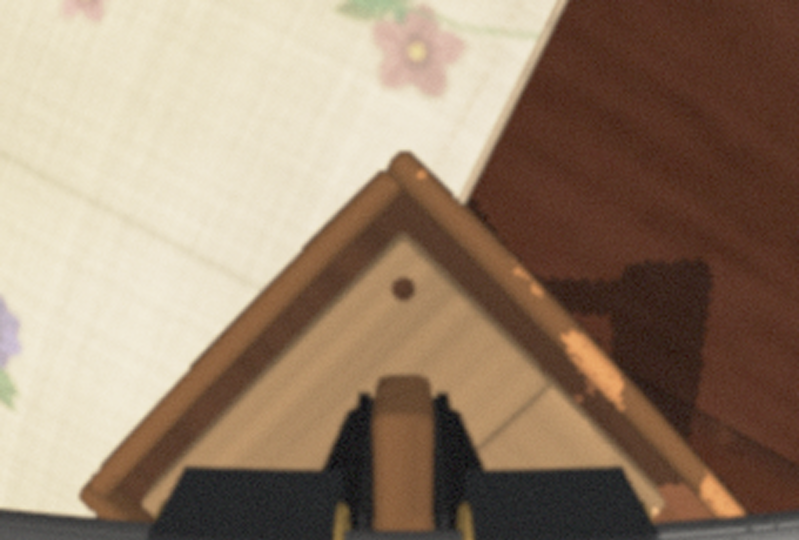

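Emit:
arm_command(
  plan="1 0 0 0.1 0; 1 0 0 0.15 0; 1 0 0 0.2 0; 1 0 0 0.2 0; 1 0 0 0.2 0; 1 0 0 0.2 0; 1 0 0 0.2 0; 1 0 0 0.2 0",
)

```text
time_s: 33.45
eef_pos: [502.2, -209.9, 22.6]
tool_rot: [0.0, 0.858, -0.514, -0.0]
ft_force: [-5.9, 2.7, 10.8]
width: 13.8
```

```bash
python3 - <<'E'
from h import *
p,R,s=pose();print(p,s['ft_force'])
E
```

```text
[ 502.22321636 -209.91930925   22.62826565] [-5.86682429  2.67090594 10.8308272 ]
```

Emit:
arm_command(
  plan="1 0 0 -0.15 0; 1 0 0 -0.15 0; 0.6 0 0 -0.15 0; 0.4 0 0 -0.15 0; 0.3 0 0 -0.15 0; 0.2 0 0 -0.15 0; 0.2 0 0 -2 0; 0.2 0 0 -4 0",
)

```text
time_s: 34.25
eef_pos: [501.2, -209.4, 59.9]
tool_rot: [0.0, 0.858, -0.514, -0.001]
ft_force: [0.1, -1.5, 0.1]
width: 38.2
```

Emit:
arm_command(
  plan="0 0 0 -4 0; -0.5 0 2 -8 0; -1 0 4 -11 0; -1 0 6 -13 0; -1 0 6 -13 0; -1 0 6 -13 0; -1 0 6 -13 0; -1 0 6 -13 0",
)

```text
time_s: 35.05
eef_pos: [448.9, -237.3, 188.7]
tool_rot: [-0.0, 0.858, -0.514, -0.002]
ft_force: [0.4, 0.5, -0.0]
width: 93.3
```

```bash
python3 - <<'E'
from h import *
for i in range(6): c=read_camera('wrist')
p,R,s=pose();print(p,s['width'])
save('w23',c['frame'],(150,60,490,290),2.35)
E
```

```text
[ 449.24489737 -237.98894277  190.21921404] 94.89910431648347
```

View pics/w23.png

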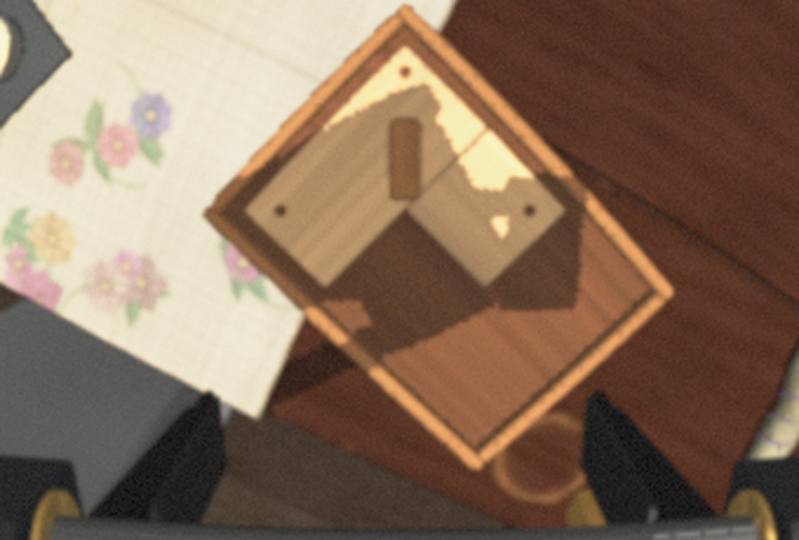

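```bash
python3 - <<'E'
from h import *
c=read_camera('wrist')
f=lambda q,z:onz(c,(q[0]+.5)/2.35-.5+150,(q[1]+.5)/2.35-.5+60,z,True)[:2]
N,W,E,S=[f(q,15) for q in [(405,8),(207,212),(672,292),(478,468)]]
ctr=(N+W+E+S)/4
ang=lambda d:np.degrees(np.arctan2(d[1],d[0]))
print('ctr',ctr,'NW',ang(W-N)-180,np.hypot(*(W-N)),'SE',ang(E-S),np.hypot(*(E-S)),'WS',ang(S-W)+90,np.hypot(*(S-W)),'NE',ang(E-N)+90,np.hypot(*(E-N)))
a=np.radians(np.mean([ang(W-N)-180,ang(E-S),ang(S-W)+90,ang(E-N)+90]))
ex=np.array([np.cos(a),np.sin(a)]);ey=np.array([-ex[1],ex[0]])
for n,q in dict(elbow=(405,47),L=(245,213),inL=(325,288),inner=(407,212),inR=(487,287),R=(566,212)).items():
    d=f(q,19)-ctr;print(n,(d@ex).round(1),(d@ey).round(1))
print(np.degrees(a))
E
```

```text
ctr [ 469.29946037 -249.54711598] NW -17.065361590189298 136.39625959404867 SE -16.638873806153295 138.80115730064776 WS -17.350682422073646 194.50078807309882 NE -16.641131437747077 193.47050668496422
elbow 54.9 83.4
L -54.1 82.7
inL -53.7 29.5
inner 0.7 27.6
inR 2.4 -25.8
R 55.4 -25.7
-16.92401231404083
```

```bash
python3 - <<'E'
from h import *
go([464.3,254.5,190],-21.8)
E
```

```text
th0 -61.8 shift cm [-42.71 -24.58   0.05] turn -0.699 p [ 449.3 -238.1  190.4] j6 0.49
```

Emit:
arm_command(
  plan="-1 -2.5 -1.4 0 -0.05; -1 -6.5 -3.7 0 -0.15; -1 -10.5 -6 0 -0.25; -1 -14.5 -8.3 0 -0.35; -1 -18.5 -10.6 0 -0.45; -1 -22.5 -12.9 0 -0.55; -1 -26.5 -15.2 0 -0.65; -1 -30.5 -17.5 0 -0.7",
)

```text
time_s: 36.2
eef_pos: [459.4, 115.2, 191.0]
tool_rot: [-0.0, 0.982, -0.187, 0.001]
ft_force: [0.1, -0.4, 0.0]
width: 95.4
```

```bash
python3 - <<'E'
from h import *
go([464.3,254.5,85],-21.8)
E
```

```text
th0 -21.6 shift cm [ -4.67 -13.13  10.6 ] turn 0.004 p [459.4 115.2 191. ] j6 0.51
```

Emit:
arm_command(
  plan="-1 -1.4 -4 1 0; -1 -2.8 -8 3 0; -0.5 -4.2 -12 6 0; -0.3 -4.7 -13.1 9 0; -0.3 -4.7 -13.1 10.5 0; -0.3 -4.7 -13.1 10.5 0; -0.3 -4.7 -13.1 10.5 0; -0.3 -4.7 -13.1 10.5 0",
)

```text
time_s: 37.0
eef_pos: [465.9, 252.0, 87.7]
tool_rot: [-0.001, 0.982, -0.189, 0.001]
ft_force: [0.7, -0.9, 0.1]
width: 62.2
```

```bash
python3 - <<'E'
from h import *
for i in range(8): c=read_camera('wrist')
p,R,s=pose();print(p,s['dq'].round(3),R[0,0])
print(proj(c,p,True),proj(c,p+R@[0,-10,0],True),proj(c,[p[0],p[1],42],True))
save('w24',c['frame'],(220,130,420,280),4)
E
```

```text
[464.61481495 252.27996641  86.00298998] [ 0.002  0.003  0.004  0.001 -0.     0.003] 0.9287939985981942
[321.98919465 246.2676315 ] [321.99723764 231.32282168] [321.73837495 219.91099028]
```

View pics/w24.png

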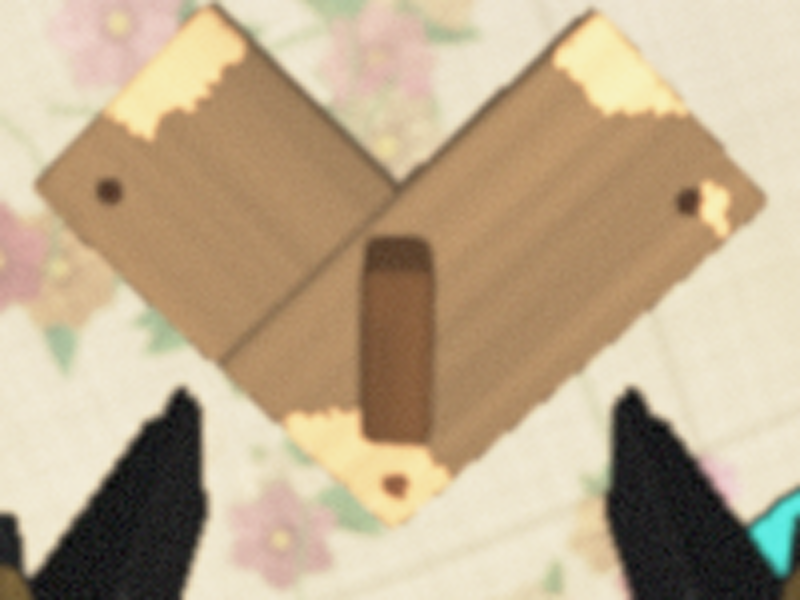

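```bash
python3 - <<'E'
from h import *
c=read_camera('wrist')
f=lambda q,z:onz(c,(q[0]+.5)/4-.5+220,(q[1]+.5)/4-.5+130,z,True)[:2]
ang=lambda d:np.degrees(np.arctan2(d[1],d[0]))
L,Rr,el,a,b=f((38,186),14),f((767,200),14),f((400,526),14),f((210,5),14),f((595,10),14)
print('L-R',ang(Rr-L),np.hypot(*(Rr-L)),'el-L',ang(L-el)-180,'el-R',ang(Rr-el),'ends',ang(b-a),'La',ang(a-L),'Rb',ang(b-Rr))
e1,e2=f((399,274),42),f((395,440),42);print('bar',ang(e1-e2)); print('c',(L+Rr)/2)
# same for the upper in w16-like check is not stored
E
```

```text
L-R -22.934514282222406 150.80299295287352 el-L -67.91181370326893 el-R 22.670645133286055 ends -22.557152592520072 La 22.21586221472683 Rb 112.76984126996467
bar 66.79698616079094
c [473.03607076 276.54628615]
```

Emit:
arm_command(
  plan="-0.3 -0.1 0 1.5 0.015; -0.3 -0.1 0 3 0.015; -0.3 -0.1 0 4.5 0.015; -0.3 -0.1 0 6 0.015; -0.3 -0.1 0 6.7 0.015; -0.3 -0.1 0 6.7 0.015; -0.3 -0.1 0 6.7 0.015; -0.3 -0.1 0 6.7 0.015",
)

```text
time_s: 38.25
eef_pos: [464.2, 253.1, 19.5]
tool_rot: [-0.0, 0.981, -0.196, 0.001]
ft_force: [0.5, 0.0, -0.4]
width: 61.7
```

```bash
python3 - <<'E'
from h import *
for i in range(4): c=read_camera('wrist')
p,R,s=pose();print(p,s['ft_force'],s['width'])
save('w25',c['frame'],(220,130,420,290),3.8)
E
```

```text
[463.99448139 252.9631428   19.36706737] [-0.41204875 -0.7895291  -0.06996214] 61.81288151297422
```

View pics/w25.png

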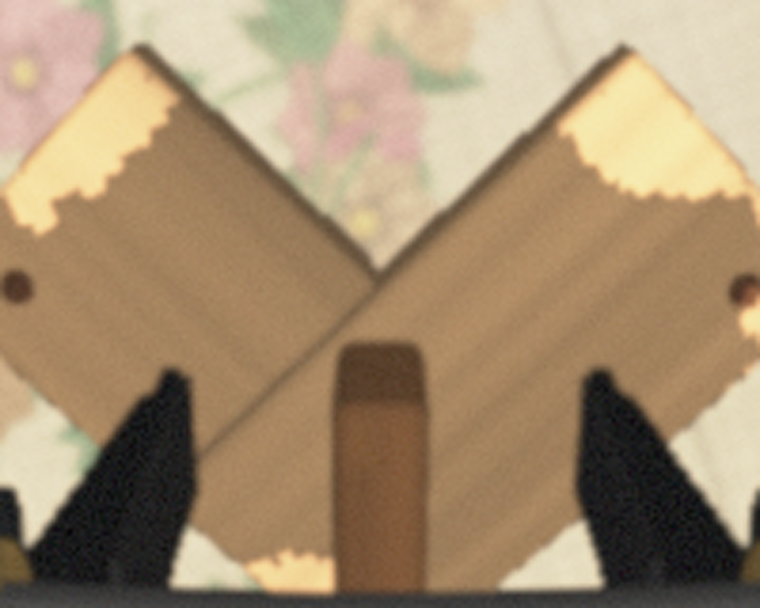

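Emit:
arm_command(
  plan="0 -0.1 0 0.1 0; 0.4 -0.1 0 0.1 0; 0.8 -0.1 0 0.1 0; 1 -0.1 0 0.1 0; 1 -0.1 0 0.1 0; 1 -0.1 0 0.1 0; 1 -0.1 0 0.1 0; 1 -0.1 0 0.1 0",
)

```text
time_s: 39.25
eef_pos: [462.6, 253.1, 17.7]
tool_rot: [-0.0, 0.981, -0.196, 0.0]
ft_force: [0.4, -0.4, -0.5]
width: 13.8
```

```bash
python3 - <<'E'
from h import *
p,R,s=pose();print(p,s['ft_force'],s['width'])
E
```

```text
[462.61956435 253.12592349  17.69016124] [ 0.39348171 -0.37645172 -0.53684172] 13.817838980790576
```

Emit:
arm_command(
  plan="1 0 0 -0.5 0; 1 0 0 -2 0; 1 0 0 -4 0; 1 0 0 -7 0; 1 0 0 -11 0; 1 0 0 -14 0; 1 0 0 -14 0; 1 0 0 -14 0",
)

```text
time_s: 40.05
eef_pos: [463.1, 253.3, 159.2]
tool_rot: [-0.001, 0.981, -0.196, 0.001]
ft_force: [-0.6, 0.7, -1.0]
width: 14.1
```

```bash
python3 - <<'E'
from h import *
p,R,s=pose();print(p,s['ft_force'],s['width'])
go([433.8,-290.5,160],-61.9)
c=read_camera('wrist')
save('w26',c['frame'],(180,80,460,290),2.8)
E
```

```text
[463.05288675 253.34698792 159.15012899] [-0.60539674  0.68342666 -1.04870431] 14.0715381256978
th0 -22.6 shift cm [18.19 51.33 -0.14] turn 0.686 p [463.1 253.3 159.2] j6 0.79
```

View pics/w26.png

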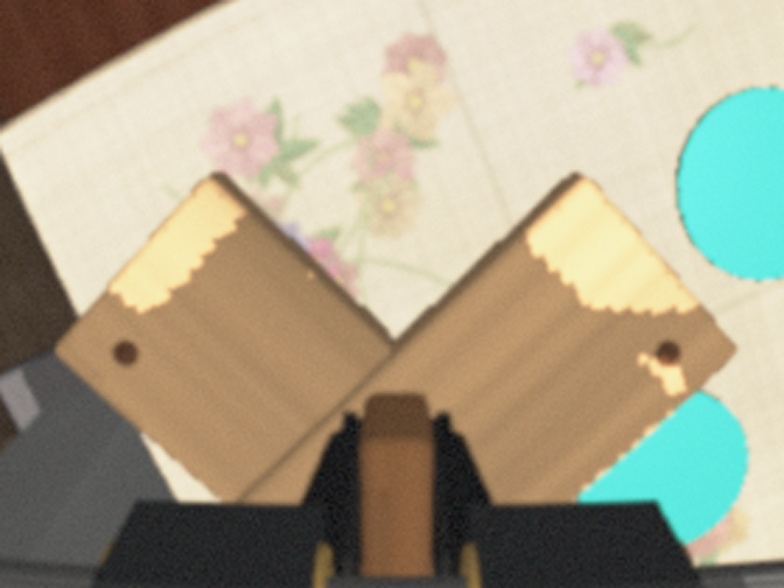

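Emit:
arm_command(
  plan="1 0.8 2.4 0 0.03; 1 2.2 6.2 0 0.12; 1 3.6 10.2 0 0.22; 1 5.2 14.7 0 0.32; 1 6.8 19.2 0 0.43; 1 8.4 23.7 0 0.54; 1 10 28.2 0 0.65; 1 11.5 32.5 0 0.686",
)

```text
time_s: 40.9
eef_pos: [442.1, -92.6, 155.6]
tool_rot: [0.0, 0.857, -0.516, -0.002]
ft_force: [0.7, 0.3, -0.7]
width: 13.9
```

```bash
python3 - <<'E'
from h import *
go([433.8,-290.5,100],-61.9)
E
```

```text
th0 -62.1 shift cm [17.11  9.99  5.54] turn -0.003 p [442.1 -92.6 155.6] j6 0.76
```

Emit:
arm_command(
  plan="1 4 2.3 0 0; 1 8 4.7 0 0; 1 12 7 0 0; 1 15.5 9 1 0; 1 17 9.9 3 0; 1 17 9.9 4.5 0; 1 17 9.9 5 0; 1 17 9.9 5 0",
)

```text
time_s: 41.7
eef_pos: [435.5, -285.8, 105.4]
tool_rot: [-0.0, 0.858, -0.514, -0.002]
ft_force: [0.8, -0.2, -0.2]
width: 13.7
```

```bash
python3 - <<'E'
from h import *
for i in range(10): c=read_camera('wrist')
go([433.8,-290.5,60],-61.9)
p,R,s=pose();print(s['dq'].round(3))
save('w27',c['frame'],(150,60,490,290),2.35)
E
```

```text
th0 -61.9 shift cm [0.1  0.4  4.81] turn 0.0 p [ 436.9 -287.7  108.1] j6 0.4
[-0.002  0.003  0.003  0.     0.     0.   ]
```

View pics/w27.png

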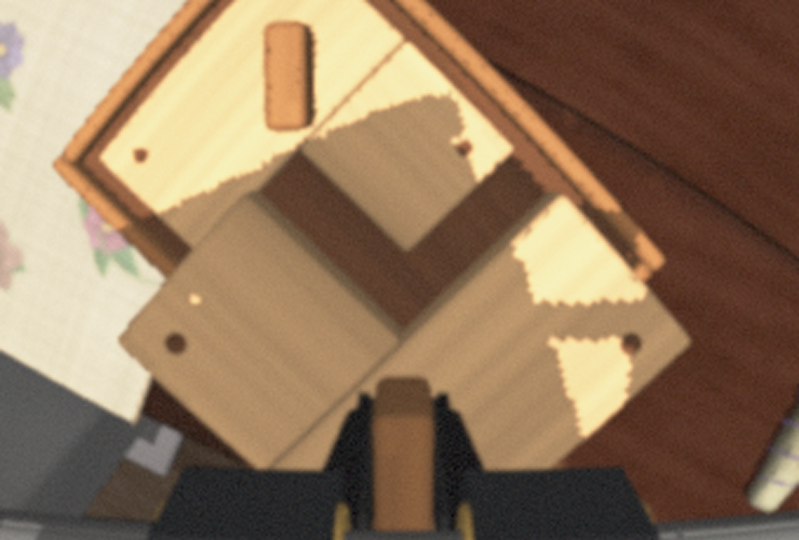

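```bash
python3 - <<'E'
from h import *
c=read_camera('wrist');p,R,s=pose();zb=p[2]-3.7
f=lambda q,z:onz(c,(q[0]+.5)/2.35-.5+150,(q[1]+.5)/2.35-.5+60,z,True)[:2]
ang=lambda d:np.degrees(np.arctan2(d[1],d[0])).round(1)
a=TA;ex=np.array([np.cos(a),np.sin(a)]);ey=np.array([-ex[1],ex[0]])
Lt,n1,c1=f((97,158),19),f((302,152),19),f((408,250),19)
a2,l2,n2,r2,rt=[f(q,zb) for q in((252,195),(120,340),(400,338),(557,195),(690,342))]
t=lambda d:(round(d@ex,1),round(d@ey,1))
print('n1-c1',t(n1-c1),ang(n1-c1))
print('n2-c1',t(n2-c1),'a2-n1',t(a2-n1),'want -6,-6')
print('board2: l2-rt',ang(rt-l2),np.hypot(*(rt-l2)),'n2-a2',ang(a2-n2),np.hypot(*(a2-n2)),'n2-r2',ang(r2-n2),np.hypot(*(r2-n2)))
print(p)
E
```

```text
n1-c1 (np.float64(-1.3), np.float64(52.1)) 74.5
n2-c1 (np.float64(-5.5), np.float64(-1.7)) a2-n1 (np.float64(-3.8), np.float64(-2.6)) want -6,-6
board2: l2-rt -62.2 151.48819533119715 n2-a2 72.6 51.16885057946889 n2-r2 -18.2 52.79735553133002
[ 436.78019805 -287.69873343  108.01942086]
```

```bash
python3 - <<'E'
from h import *
go([434.2,-290.8,50],-61.4)
E
```

```text
th0 -61.9 shift cm [0.15 0.38 5.8 ] turn -0.009 p [ 436.8 -287.7  108. ] j6 0.4
```

Emit:
arm_command(
  plan="1 0.15 0.3 2 -0.01; 1 0.15 0.3 4 -0.01; 1 0.15 0.3 5.7 -0.01; 1 0.15 0.3 5.7 -0.01; 1 0.15 0.3 5.7 -0.01; 1 0.15 0.3 5.7 -0.01; 1 0.15 0.3 5.7 -0.01; 1 0.15 0.3 5.7 -0.01",
)

```text
time_s: 43.05
eef_pos: [435.2, -290.9, 51.7]
tool_rot: [0.0, 0.86, -0.51, 0.001]
ft_force: [1.5, -0.3, -1.2]
width: 14.1
```

```bash
python3 - <<'E'
from h import *
for i in range(10): c=read_camera('wrist')
go([434.2,-290.8,50],-61.4)
save('w28',c['frame'],(150,60,490,290),2.35)
E
```

```text
th0 -61.3 shift cm [0.01 0.06 0.07] turn 0.001 p [ 434.7 -290.4   50.7] j6 0.38
```

View pics/w28.png

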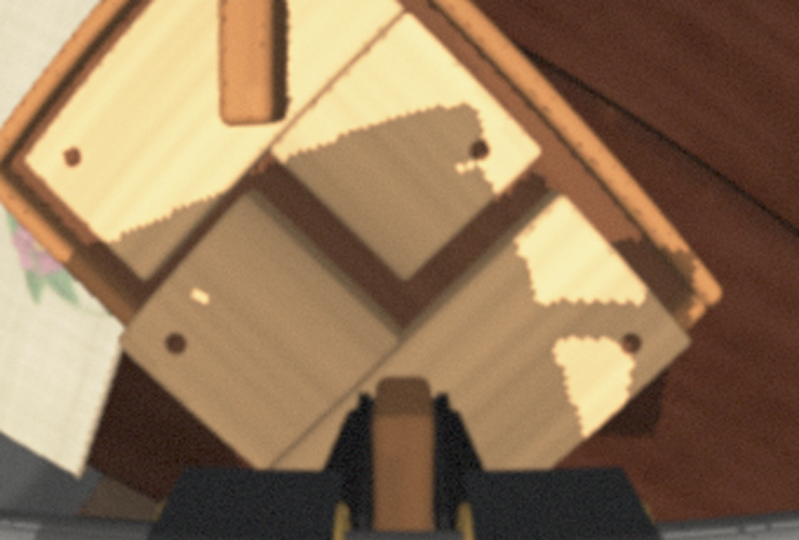

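```bash
python3 - <<'E'
from h import *
c=read_camera('wrist');p,R,s=pose();zb=p[2]-3.7
f=lambda q,z:onz(c,(q[0]+.5)/2.35-.5+150,(q[1]+.5)/2.35-.5+60,z,True)[:2]
ang=lambda d:np.degrees(np.arctan2(d[1],d[0])).round(1)
a=TA;ex=np.array([np.cos(a),np.sin(a)]);ey=np.array([-ex[1],ex[0]])
n1,c1,rt1,L1,il=[f(q,19) for q in((268,155),(406,282),(540,152),(25,163),(148,280))]
a2,l2,n2,r2,rt=[f(q,zb) for q in((252,193),(120,340),(401,338),(557,195),(690,342))]
t=lambda d:(round(d@ex,1),round(d@ey,1))
print('n1-c1',t(n1-c1),ang(n1-c1),'rt1-c1',ang(rt1-c1),t(rt1-c1),'L1-il',ang(L1-il))
print('n2-c1',t(n2-c1),'a2-n1',t(a2-n1),'r2-rt1',t(r2-rt1),'want -6,-6; -6,-6; (-6,-6)')
print('board2: l2-rt',ang(rt-l2),'n2-a2',ang(a2-n2),'n2-r2',ang(r2-n2))
W,E=f((0,150),15),f((720,296),15)
print('tray E corner',E,'rt rel',t(rt-E),'l2 vs W',t(l2-W),p)
E
```

```text
n1-c1 (np.float64(-1.7), np.float64(53.1)) 75.0 rt1-c1 -16.1 (np.float64(52.9), np.float64(0.7)) L1-il 74.6
n2-c1 (np.float64(-6.2), np.float64(-4.4)) a2-n1 (np.float64(-4.4), np.float64(-5.8)) r2-rt1 (np.float64(-6.5), np.float64(-5.6)) want -6,-6; -6,-6; (-6,-6)
board2: l2-rt -61.6 n2-a2 73.0 n2-r2 -17.4
tray E corner [ 506.46920519 -362.57060232] rt rel (np.float64(-19.1), np.float64(12.9)) l2 vs W (np.float64(0.2), np.float64(-71.8)) [ 434.66487915 -290.4255033    50.63712868]
```

Emit:
arm_command(
  plan="1 0 0 0.6 -0.01; 1 0 0 1.2 -0.01; 1 0 0 1.8 -0.01; 1 0 0 2.3 -0.01; 1 0 0 2.6 -0.01; 1 0 0 2.6 -0.01; 1 0 0 2.6 -0.01; 1 0 0 2.6 -0.01",
)

```text
time_s: 44.4
eef_pos: [434.9, -290.6, 25.0]
tool_rot: [0.0, 0.863, -0.506, 0.0]
ft_force: [0.4, 0.9, -1.0]
width: 13.8
```

```bash
python3 - <<'E'
from h import *
p,R,s=pose();print(p,s['ft_force'])
for i in range(6): c=read_camera('wrist')
p,R,s=pose();print(p,s['ft_force'])
save('w29',c['frame'],(150,60,490,290),2.35)
E
```

```text
[ 434.9064864  -290.61063912   24.96926857] [ 0.42192186  0.90761116 -0.95075227]
[ 434.76926223 -290.48819665   24.83383175] [-0.38336914 -0.48436509 -0.85981599]
```

View pics/w29.png

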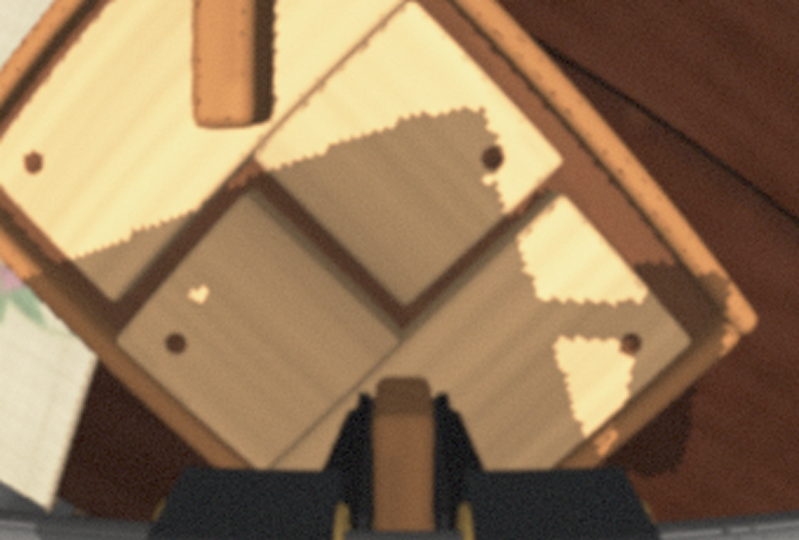

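Emit:
arm_command(
  plan="1 0 0 0.1 0; 1 0 0 0.2 0; 1 0 0 0.3 0; 1 0 0 0.35 0; 1 0 0 0.35 0; 1 0 0 0.35 0; 1 0 0 0.35 0; 1 0 0 0.35 0",
)

```text
time_s: 45.5
eef_pos: [434.8, -290.5, 22.6]
tool_rot: [0.0, 0.863, -0.506, -0.0]
ft_force: [-3.7, 2.8, 9.3]
width: 13.7
```

```bash
python3 - <<'E'
from h import *
p,R,s=pose();print(p,s['ft_force'])
E
```

```text
[ 434.76449979 -290.51443531   22.64010283] [-3.72216425  2.78396193  9.33548079]
```

Seated on the floor at z 22.6, the same as board 1, with 9 N. I ease off, release and retreat.

Emit:
arm_command(
  plan="1 0 0 -0.15 0; 1 0 0 -0.15 0; 0.6 0 0 -0.15 0; 0.4 0 0 -0.15 0; 0.3 0 0 -0.15 0; 0.2 0 0 -0.15 0; 0.2 0 0 -2 0; 0.2 0 0 -4 0",
)

```text
time_s: 46.3
eef_pos: [433.9, -289.8, 60.6]
tool_rot: [-0.0, 0.863, -0.506, -0.001]
ft_force: [1.3, 0.5, 0.2]
width: 37.8
```

Emit:
arm_command(
  plan="0 0 0 -4 0; -0.5 0 1 -8 0; -1 0 2 -11 0; -1 0 3 -14 0; -1 0 4 -16 0; -1 0 4 -17 0; -1 0 4 -17 0; -1 0 4 -17 0",
)

```text
time_s: 47.1
eef_pos: [399.7, -309.5, 229.9]
tool_rot: [-0.0, 0.863, -0.506, -0.001]
ft_force: [0.5, -0.6, -0.2]
width: 93.2
```

```bash
python3 - <<'E'
from h import *
for i in range(6): c=read_camera('wrist')
p,R,s=pose();print(p,s['width'])
save('w30',c['frame'],(150,30,490,270),2.35)
c=read_camera('side');save('s30',c['frame'],(180,90,460,360),2.2)
E
```

```text
[ 399.63796657 -309.5544122   230.10643488] 94.78957938814
```

View pics/w30.png

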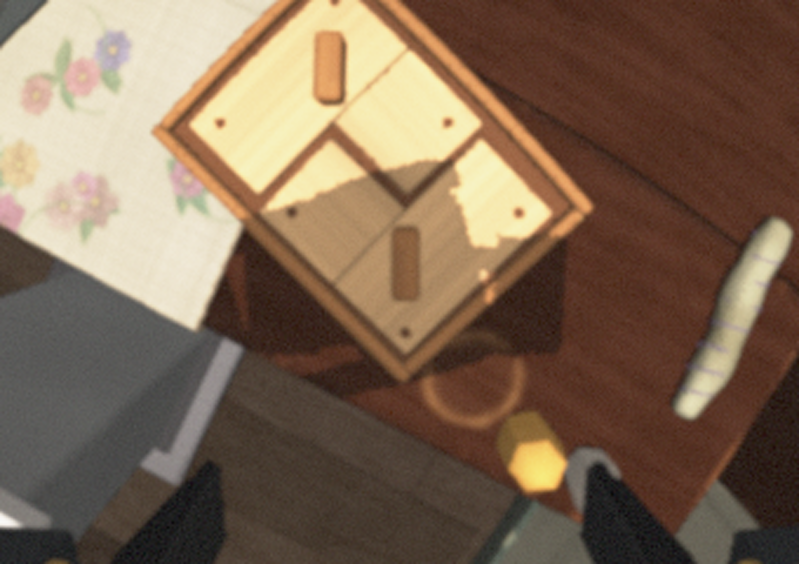

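View pics/s30.png

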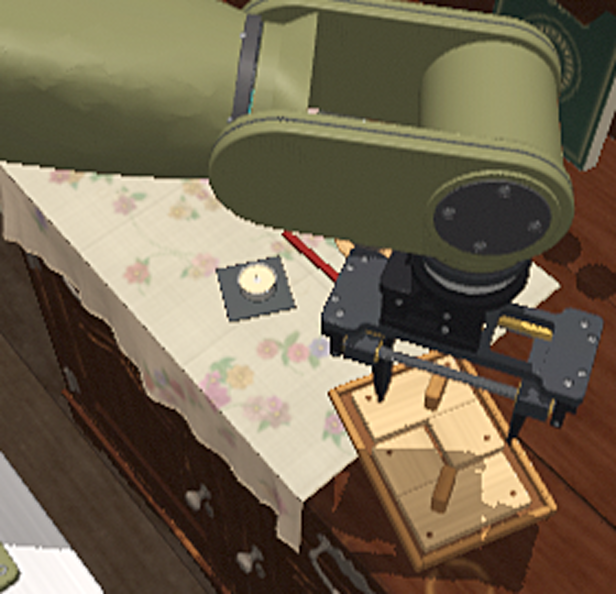

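```bash
python3 - <<'E'
from h import *
c=read_camera('side');save('s31',c['frame'],(270,195,325,240),12)
E
```

```text
(no output)
```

View pics/s31.png

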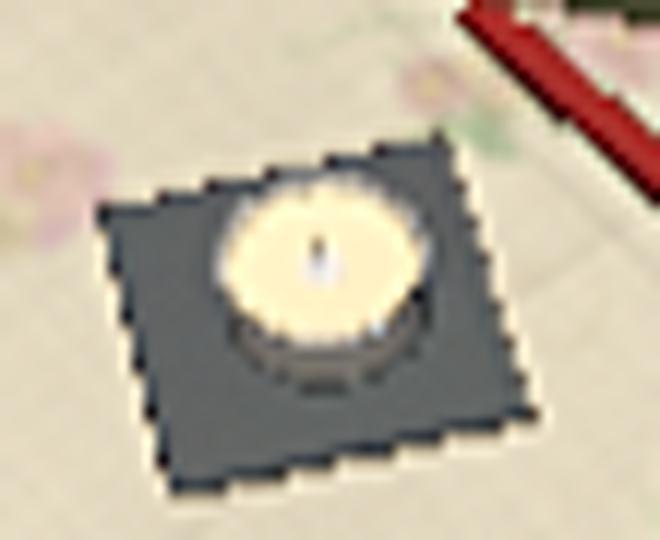

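```bash
python3 - <<'E'
from h import *
c=read_camera('side')
f=lambda q,z:onz(c,(q[0]+.5)/12-.5+270,(q[1]+.5)/12-.5+195,z)[:2]
P=np.array([f(q,6) for q in((100,208),(442,135),(536,415),(172,488))]);print(P.round(1),P.mean(0))
print('rim',f((322,258),23), 'edges', f((216,258),23),f((430,258),23),'base',f((333,393),6))
E
```

```text
[[438.1  61.4]
 [501.1  32.1]
 [472.2 -33.1]
 [408.4  -1.6]] [454.95917963  14.67250909]
rim [456.71645628  12.55362648] edges [441.11264028  25.75593816] [472.60797184  -0.89210638] base [445.58009638  -3.8403616 ]
```

Both boards interlock flat. Two views agree that the tealight is about 2.8 mm off centre. I'll look at it and the tin once more and nudge if needed.

```bash
python3 - <<'E'
from h import *
go([420,30,200],-113.4)
E
```

```text
th0 -60.7 shift cm [-28.66 -18.37   3.09] turn 0.919 p [ 399.8 -309.8  230.8] j6 0.29
```

Emit:
arm_command(
  plan="-1 -2.5 -1.6 0 0.05; -1 -6.3 -4 0 0.18; -1 -10 -6.4 0 0.32; -1 -14 -9 0 0.46; -1 -18 -11.5 0 0.6; -1 -22 -14 0 0.74; -1 -26 -16.6 1.5 0.86; -1 -28.6 -18.3 3 0.92",
)

```text
time_s: 48.35
eef_pos: [420.4, 23.9, 205.2]
tool_rot: [0.002, -0.546, 0.838, -0.002]
ft_force: [1.3, -1.1, 1.0]
width: 95.0
```

Emit:
arm_command(
  plan="-1 0 0 0 0; -1 0 0 0 0; -1 0 0 0 0; -1 0 0 0 0; -1 0 0 0 0; -1 0 0 0 0; -1 0 0 0 0; -1 0 0 0 0",
)

```text
time_s: 49.15
eef_pos: [419.4, 22.3, 203.7]
tool_rot: [0.0, -0.548, 0.836, -0.0]
ft_force: [0.2, -0.5, 0.2]
width: 95.2
```

```bash
python3 - <<'E'
from h import *
for i in range(3): c=read_camera('wrist')
p,R,s=pose();print(p,s['dq'].round(3),s['joint_pos'].round(2))
save('w31',c['frame'],(180,30,460,250),2.8)
go([454,14,200],-113.4)
E
```

```text
[419.36584852  22.598857   203.5943974 ] [ 0.006 -0.001 -0.     0.002  0.     0.002] [-0.07 -0.41  2.15 -0.    1.41  1.91]
th0 -113.5 shift cm [-0.59 -3.52  0.36] turn -0.001 p [419.4  22.6 203.6] j6 1.91
```

View pics/w31.png

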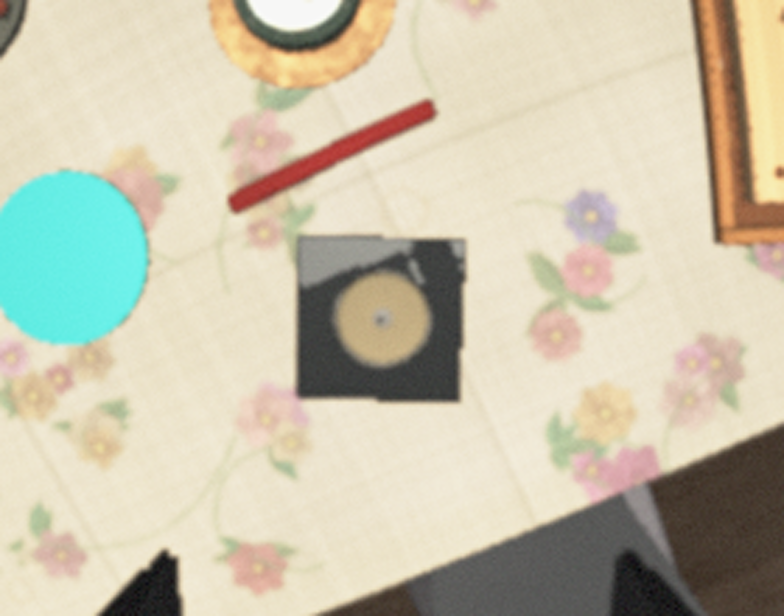

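```bash
python3 - <<'E'
from h import *
c=read_camera('wrist')
f=lambda q,z:onz(c,(q[0]+.5)/2.8-.5+180,(q[1]+.5)/2.8-.5+30,z,True)[:2]
print(f((382,319),23),np.mean([f(q,6) for q in((299,236),(465,240),(459,402),(297,398))],0))
E
```

```text
[456.15561433  14.35986509] [454.40255774  16.45190078]
```

```bash
python3 - <<'E'
from h import *
p,R,s=pose();print(s['time_s'],s['ft_force'],s['width']);print(arm.sign_off())
E
```

```text
49.35 [ 1.03667633  0.27276889 -0.01210564] 95.3108897494301
the job is handed in; nothing more can be done
None
```

I handed the job in at 49 s. The tealight stands on the slate tile, the tin on the cork coaster, and both L boards lie interlocked in the tray. The gripper is open and clear of everything. Where contact force was read at set-down it was about 11 N or less, and I never touched the wax.

- **Tealight:** upright, but about 2.7 mm off the tile's middle. Three views agreed on that, and I left it rather than risk picking it up again.
- **Tin:** upright and roughly centred. The gripper released it within 0.5 mm of the measured coaster centre. A later picture put it within about 2 mm by eye; I did not measure it again after that.
- **Boards:** both pressed on the tray floor at the same height (tool at z 22.6 mm), with visible, fairly even gaps all round. The first board may be turned about 1° from the tray.
- **Measurements that disagreed:** the scene and side cameras differed by 3–9 mm in places, and the wrist camera's calibration was off by up to about 3 px depending on its orientation. I therefore lined up on the fingertips and the tray edges in the wrist picture.

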